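Square up carburettor spacer plates and stack them in a fold-up tray

TASK

Fold all four walls of the blue tray upright, and slide every carburettor spacer plate on the bench fully home into a corner of the locating fence, one plate per corner, its end flush on the steel rail and its long side flush on a red stop block. Only when all four walls stand and all the plates sit home in their corners together, lift the plates across into the tray and lay them flat in one neat stack, edges lined up, with the walls still upright. Leave the screwdriver, the tin and the dark casting alone.

Things in the scene. Friction and masses are not known exactly. Their poses are not given: they have to be found in the camera images.
- plate_a: carburettor spacer plate, bright aluminium, flat block 84 x 48 x 10 mm (two dark bore marks along its length), about 0.12 kg. Origin at the centre of its underside, x along the 84 mm length, z up. May be absent.
- plate_b: carburettor spacer plate, orange plastic, flat block 84 x 48 x 10 mm (two dark bore marks along its length), about 0.12 kg. Origin at the centre of its underside, x along the 84 mm length, z up. May be absent.
- plate_c: carburettor spacer plate, copper, flat block 84 x 48 x 10 mm (two dark bore marks along its length), about 0.12 kg. Origin at the centre of its underside, x along the 84 mm length, z up. May be absent.
- fence: locating fence fixed to the bench: a straight steel rail 330 mm long (along y), 22 mm thick, 18 mm high, with three red stop blocks sticking out of its face towards the robot. Origin at bench level in the middle of the bearing face; x points from that face into the rail (away from the robot), y along the rail, z up.
- corner0 (a point): corner 0 of the fence, at bench level, axes as the fence's: the point where the rail's face meets the -y side of a red stop block (26 long in x, 12 wide towards +y, 14 mm high). A plate fully home here has its 48 mm end on the rail and its 84 mm side on the block: its centre is at x -42, y -24 mm from this point. Corners are 120 mm apart.
- corner1 (a point): corner 1 of the fence, at bench level, axes as the fence's: the point where the rail's face meets the -y side of a red stop block (26 long in x, 12 wide towards +y, 14 mm high). A plate fully home here has its 48 mm end on the rail and its 84 mm side on the block: its centre is at x -42, y -24 mm from this point. Corners are 120 mm apart.
- corner2 (a point): corner 2 of the fence, at bench level, axes as the fence's: the point where the rail's face meets the -y side of a red stop block (26 long in x, 12 wide towards +y, 14 mm high). A plate fully home here has its 48 mm end on the rail and its 84 mm side on the block: its centre is at x -42, y -24 mm from this point. Corners are 120 mm apart.
- tray: fold-up blue parts tray fixed to the bench: floor 180 x 180 x 6 mm with a dark 150 x 150 mm patch, and four hinged walls. Origin at bench level under the floor's centre, z up; near wall on its -x side, far +x, left +y, right -y.
- wall_near (a joint): tray's near wall, rad: 0 flat outwards, 1.57 upright, stop at 1.6. Panel 172 mm long, 50 mm hinge to free edge, 4 mm thick; starts partly raised, stays where left (hinge friction 0.06 N m). Hinge along the tray floor's -x edge, 90 mm from its centre, 6 mm above the bench. Push it up from outside, following the edge's arc (a level push may bind while it is low).
- near_edge (a point): middle of the free edge of the tray's near wall (white stripe), 50 mm from its hinge
- wall_far (a joint): tray's far wall, rad: 0 flat outwards, 1.57 upright, stop at 1.6. Panel 172 mm long, 50 mm hinge to free edge, 4 mm thick; starts partly raised, stays where left (hinge friction 0.06 N m). Hinge along the tray floor's +x edge, 90 mm from its centre, 6 mm above the bench. Push it up from outside, following the edge's arc (a level push may bind while it is low).
- far_edge (a point): middle of the free edge of the tray's far wall (white stripe), 50 mm from its hinge
- wall_left (a joint): tray's left wall, rad: 0 flat outwards, 1.57 upright, stop at 1.6. Panel 172 mm long, 50 mm hinge to free edge, 4 mm thick; starts partly raised, stays where left (hinge friction 0.06 N m). Hinge along the tray floor's +y edge, 90 mm from its centre, 6 mm above the bench. Push it up from outside, following the edge's arc (a level push may bind while it is low).
- left_edge (a point): middle of the free edge of the tray's left wall (white stripe), 50 mm from its hinge
- wall_right (a joint): tray's right wall, rad: 0 flat outwards, 1.57 upright, stop at 1.6. Panel 172 mm long, 50 mm hinge to free edge, 4 mm thick; starts partly raised, stays where left (hinge friction 0.06 N m). Hinge along the tray floor's -y edge, 90 mm from its centre, 6 mm above the bench. Push it up from outside, following the edge's arc (a level push may bind while it is low).
- right_edge (a point): middle of the free edge of the tray's right wall (white stripe), 50 mm from its hinge
- screwdriver: red-handled screwdriver 160 mm long lying on the bench beyond the tray; a bystander, to be left alone
- grease_tin: yellow tin, 64 mm across, 60 mm high, standing near the robot between tray and plates; origin under its centre; a bystander, to be left alone
- float_bowl: dark casting 80 x 60 x 42 mm standing beside the plates, on their -y side; origin under its centre; a bystander, to be left alone
Not all that is in view belongs to the job. There is more than one size of the plate_a; the job needs the largest.

How it is judged:
On the way:
1. all four tray walls upright and every plate home in a corner of the fence, at the same time (value of joint each of wall_near, wall_far, wall_left, wall_right above 1.45 rad and ((x of plate_a in the frame of corner0 between -0.0455 and -0.039 m and y of plate_a in the frame of corner0 between -0.0275 and -0.021 m and height (world z) of plate_a below 0.004 m and angle between the x axis of plate_a and the x axis of fence, either way round below 0.05 rad) or (x of plate_a in the frame of corner1 between -0.0455 and -0.039 m and y of plate_a in the frame of corner1 between -0.0275 and -0.021 m and height (world z) of plate_a below 0.004 m and angle between the x axis of plate_a and the x axis of fence, either way round below 0.05 rad) or (x of plate_a in the frame of corner2 between -0.0455 and -0.039 m and y of plate_a in the frame of corner2 between -0.0275 and -0.021 m and height (world z) of plate_a below 0.004 m and angle between the x axis of plate_a and the x axis of fence, either way round below 0.05 rad)) and ((x of plate_b in the frame of corner0 between -0.0455 and -0.039 m and y of plate_b in the frame of corner0 between -0.0275 and -0.021 m and height (world z) of plate_b below 0.004 m and angle between the x axis of plate_b and the x axis of fence, either way round below 0.05 rad) or (x of plate_b in the frame of corner1 between -0.0455 and -0.039 m and y of plate_b in the frame of corner1 between -0.0275 and -0.021 m and height (world z) of plate_b below 0.004 m and angle between the x axis of plate_b and the x axis of fence, either way round below 0.05 rad) or (x of plate_b in the frame of corner2 between -0.0455 and -0.039 m and y of plate_b in the frame of corner2 between -0.0275 and -0.021 m and height (world z) of plate_b below 0.004 m and angle between the x axis of plate_b and the x axis of fence, either way round below 0.05 rad)) and ((x of plate_c in the frame of corner0 between -0.0455 and -0.039 m and y of plate_c in the frame of corner0 between -0.0275 and -0.021 m and height (world z) of plate_c below 0.004 m and angle between the x axis of plate_c and the x axis of fence, either way round below 0.05 rad) or (x of plate_c in the frame of corner1 between -0.0455 and -0.039 m and y of plate_c in the frame of corner1 between -0.0275 and -0.021 m and height (world z) of plate_c below 0.004 m and angle between the x axis of plate_c and the x axis of fence, either way round below 0.05 rad) or (x of plate_c in the frame of corner2 between -0.0455 and -0.039 m and y of plate_c in the frame of corner2 between -0.0275 and -0.021 m and height (world z) of plate_c below 0.004 m and angle between the x axis of plate_c and the x axis of fence, either way round below 0.05 rad))), for 0.3 s.
At the end, for the whole second after the job is handed in: All four walls at 1.45 rad or more; every plate inside the tray, flat (within 0.08 rad), at rest, in one stack on the tray floor with centres within 12 mm of each other horizontally and long sides parallel within 0.14 rad (value of joint each of wall_near, wall_far, wall_left, wall_right above 1.45 rad and x of plate_a in the frame of tray between -0.07 and 0.07 m and y of plate_a in the frame of tray between -0.07 and 0.07 m and height (world z) of each of plate_a, plate_b, plate_c below 0.03 m and angle between each of plate_a, plate_b, plate_c's own z axis and vertical below 0.08 rad and linear speed of each of plate_a, plate_b, plate_c below 0.02 m/s and x of plate_b in the frame of tray between -0.07 and 0.07 m and y of plate_b in the frame of tray between -0.07 and 0.07 m and x of plate_c in the frame of tray between -0.07 and 0.07 m and y of plate_c in the frame of tray between -0.07 and 0.07 m and horizontal distance between plate_a and plate_b below 0.012 m and angle between the x axis of plate_a and the x axis of plate_b, either way round below 0.14 rad and horizontal distance between each of plate_a, plate_b and plate_c below 0.012 m and angle between the x axis of each of plate_a, plate_b and the x axis of plate_c, either way round below 0.14 rad); the robot touches nothing.
It fails at once if a bystander (screwdriver, tin, dark casting) moved by more than 25 mm (distance of any of screwdriver, grease_tin, float_bowl from where it was at the start of the episode above 0.025 m).
Of plate_a, plate_b, plate_c only 2 to 3 are there at a start; the rules pass over those that are not, and their reading is None.
At some moment in a run one of plate_a, plate_b, plate_c may be knocked a few centimetres aside while the robot is not near it.
It also fails if it takes over 210 s, if anything falls off the work surface, if the arm or the gripper's body presses on something with over 40 N, if the wrist force passes 120 N, or if a joint passes its speed limit or range.

ROBOT

A 7-joint arm with a two-finger parallel gripper is mounted at the origin on the work surface. World frame = base frame: x ahead of the robot, y to its left, z up, the work surface at z = 0. Lengths are in m, angles in rad, forces in N, time in s.
With the tool pointing down it reaches from about 0.425 to 0.875 m from the base axis. Payload 4.7 kg.
Tool frame: the origin (TCP) lies at the very end of the fingers, on their centre line; the grasp point (between the pads) lies behind it (ctrl.tcp_to_grasp is the z of the grasp point in the tool frame, in m); z points along the fingers, y is the line along which they close (so a half turn about z gives the same grasp; the last joint's range is limited). The gripper opens to 87 mm and grips with 3 to 60 N. Pads are 19 mm wide; open, the fingers measure 117 mm over their backs; the gripper's body (75 mm by 190 mm) begins 51 mm behind the grasp point.
Start: joints at [1.174, 0.321, -0.07, 1.45, 0.023, 1.371, -0.057], TCP at [0.26, -0.596, 0.223] pointing down, gripper open.
Joint ranges: [-2.86, 2.86], [-0.3, 2.09], [-1.38, 1.24], [0.06, 2.45], [-1.56, 4.7], [0.09, 2.05], [-2.69, 2.69]. Speed limits (rad/s): [2.57, 2.57, 3.14, 3.14, 3.14, 3.14, 3.14].

INTERFACE

Orientations are given as a rotation vector (axis times angle).
In Python, from bench import ctrl gives the robot as it stands.
- The arm moves only by the tool step_arm, never from a script. Its argument "targets" is a list of rows, each a list of 7 numbers: the shift along the world's x, y, z in cm, then the turn, a rotation vector about the world's x, y, z in degrees, then the opening, from 0 (shut) to 1 (fully open). A call has exactly 5 rows; each row shifts and turns the commanded pose from where the row before left it; what a row does not reach is not made up. A row lasts 1/12 s, in which the tool goes at most 41.7 mm and 7.16 degrees, less where a joint would pass 70% of its speed; a pose out of reach is approached as far as the arm can. A call with a gripper value outside its range is refused whole. The fingers move at their own pace and stop on an object; "force" is the grip in N (left out, the last holds). Time passes only in rows, so rows that do not move let the fingers close, or fill a call up. It gives the time, the measured TCP pose, the force, the opening and the grip force at its end, in the units of the state.
- ctrl.get_state(): the state, without advancing time (a new reading comes with each control period).
- ctrl.get_image(name): name is "scene" or "side" or "wrist"; returns (picture, depth): 480x640x3 uint8, red, green, blue; 480x640 float32, m along the optical axis (not along the pixel's ray), 0 where there is no reading.
- ctrl.camera_params(name): a dict with "intrinsics" (3x3 intrinsics, pixels), "distortion" ([k1, k2, p1, p2, k3] as OpenCV has them; the pictures are not rectified), "rvec" (rotation vector, rad) and "tvec" (3), from world to camera coordinates, as OpenCV has them; the wrist camera has in their place "hand_eye" (4x4, takes a point from camera to tool coordinates, whose origin is the TCP and whose axes are the flange's). Camera axes: x right, y down, z forward; pixel columns grow to the right and rows downward; lengths in m; the calibration is good to about 2 mm. A picture is of the moment at which its call begins: read the wrist's pose just before it. camera_params takes no time and is no camera call.
- ctrl.close_job(): hands the job in; it is judged then, once.
The state is a dict: "time": time; "joint_positions": joint angles; "qd": joint speeds; "joint_torque": joint torques, N m; "position": TCP position; "tool_rot": TCP orientation; "ft_force": force on the tool from outside, world axes, zero at the start; "torque": the same for the moment, N m; "grip_width": opening from 0.0 (shut) to 1.0 (fully open); "grip_force": force on a finger pad.
Only numpy, scipy, OpenCV 4.12 (cv2) and the standard library are available. Lean on these libraries where they do the work, as an engineer would, in place of code of your own. Each camera call takes 0.05 s, during which the arm holds its last target. There are 200 camera calls.

## Working session

There is one attempt and no reset: what is moved stays moved. The work goes in short steps, Python scripts to look and compute and a tool call to move; the robot and the scene stay as the last step left them, time stands still between calls to the robot, and variables do not carry over. Pictures are saved under pics/ and viewed, at most 14 in all, crops included, and the job is handed in when it is done.

Besides the shell and the picture viewer there is one more tool, called as name(argument=value, ...), one argument or row to a line, values as JSON. step_arm: Moves the arm, as the interface text tells. Its arguments: {"type":"object","properties":{"targets":{"type":"array"},"force":{"type":"number"}},"required":["targets"]}

```bash
ls; mkdir -p pics; python3 - <<'E'
from bench import ctrl
import cv2,numpy as np
print(ctrl.get_state(), ctrl.tcp_to_grasp)
for n in ("scene","side"):
    im,d=ctrl.get_image(n); cv2.imwrite(f"pics/{n}0.png",im[:,:,::-1]); np.save(f"{n}0.npy",d); print(n,ctrl.camera_params(n))
print(ctrl.camera_params("wrist"))
E
```

```text
pics
{'time': 0.0, 'joint_positions': array([ 1.17412326,  0.32182137, -0.07008473,  1.45166024,  0.02260759,
        1.37079098, -0.05688522]), 'qd': array([ 0.00074235,  0.00273195, -0.0001162 ,  0.00037912,  0.00119992,
       -0.00117708,  0.00048051]), 'joint_torque': array([-2.17192942e-04, -4.91294825e+01, -4.04057242e-01, -3.12525415e+01,
       -6.37814845e-02,  4.38063231e-02,  1.86629118e-04]), 'position': array([ 0.25929082, -0.59544894,  0.22146998]), 'tool_rot': array([-3.07375792e+00, -6.40412461e-01,  7.66273758e-04]), 'ft_force': array([ 0.34406863, -0.07664516,  0.84980265]), 'torque': array([ 0.04532962, -0.00154115, -0.06256227]), 'grip_force': 0.0, 'grip_width': 1.0009216538748043} -0.0187
scene {'intrinsics': array([[468.30952188,   0.        , 316.85218603],
       [  0.        , 468.30952188, 235.29988252],
       [  0.        ,   0.        ,   1.        ]]), 'distortion': array([-0.00136764,  0.        ,  0.        ,  0.        ,  0.        ]), 'rvec': array([ 2.03993969,  1.1414071 , -0.5046071 ]), 'tvec': array([-0.28372594, -0.27774141,  1.40708829])}
side
[... 274 characters left out ...]
732601, -2.33654568,  1.27727729]), 'tvec': array([0.41657431, 0.25972039, 1.07550216])}
{'intrinsics': array([[399.73833259,   0.        , 314.20844685],
       [  0.        , 399.73833259, 239.64654856],
       [  0.        ,   0.        ,   1.        ]]), 'distortion': array([-0.04510764,  0.        ,  0.        ,  0.        ,  0.        ]), 'hand_eye': array([[ 1.55274734e-03, -9.70479622e-01, -2.41178134e-01,
         6.46754455e-02],
       [ 9.99998528e-01,  1.68313058e-03, -3.34602766e-04,
        -1.79143280e-03],
       [ 7.30659459e-04, -2.41177260e-01,  9.70480806e-01,
        -1.60527372e-01],
       [ 0.00000000e+00,  0.00000000e+00,  0.00000000e+00,
         1.00000000e+00]])}
```

View pics/scene0.png

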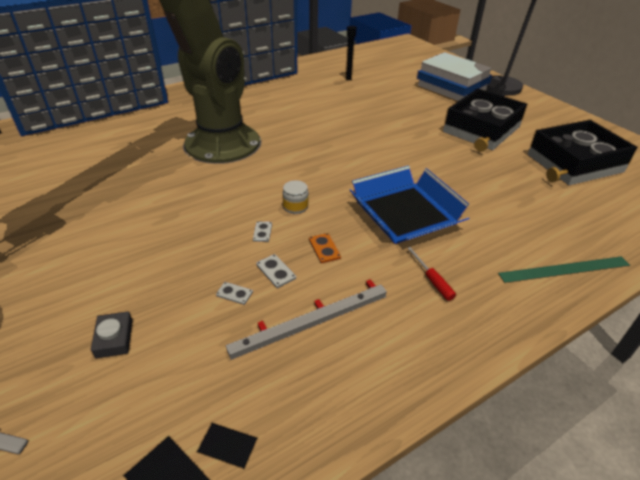

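View pics/side0.png

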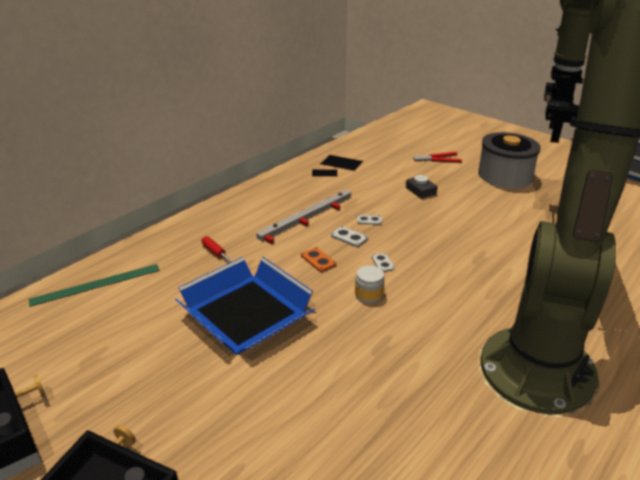

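The scene view shows three aluminium plates, at (262,231), (275,270) and (235,293), plus an orange plate at (325,247). The fence runs from (230,350) to (385,292), the tray is at (410,210), and there's no copper plate. The middle aluminium plate at (275,270) looks largest, so I'll measure all of them.

```bash
cat > h.py <<'E'
from bench import ctrl
import cv2,numpy as np
from scipy.spatial.transform import Rotation as R
def cam(n,st=None):
    p=ctrl.camera_params(n);K,D=p["intrinsics"],p["distortion"]
    if n=="wrist":
        st=st or ctrl.get_state();T=np.eye(4);T[:3,:3]=R.from_rotvec(st["tool_rot"]).as_matrix();T[:3,3]=st["position"]
        T=np.linalg.inv(T@p["hand_eye"]); return K,D,T[:3,:3],T[:3,3]
    return K,D,R.from_rotvec(p["rvec"]).as_matrix(),p["tvec"]
def ray(c,uv):
    K,D,Rm,t=c;q=cv2.undistortPoints(np.array(uv,float).reshape(-1,1,2),K,D)[:,0]
    d=np.c_[q,np.ones(len(q))]@Rm; return -Rm.T@t,d
def plane(c,uv,z):
    o,d=ray(c,uv); return o+d*((z-o[2])/d[:,2])[:,None]
def proj(c,P):
    K,D,Rm,t=c; return cv2.projectPoints(np.array(P,float).reshape(-1,1,3),cv2.Rodrigues(Rm)[0],t,K,D)[0][:,0]
def snap(n):
    st=ctrl.get_state();im,d=ctrl.get_image(n);return cam(n,st),im,d
def blobs(mask,amin):
    cs,_=cv2.findContours(mask.astype(np.uint8),cv2.RETR_EXTERNAL,cv2.CHAIN_APPROX_NONE)
    return [c for c in cs if cv2.contourArea(c)>amin]
def rect(c,cnt,z):
    P=plane(c,cnt[:,0],z)[:,:2]; (x,y),(w,h),a=cv2.minAreaRect((P*1000).astype(np.float32))
    if w<h: w,h,a=h,w,a+90
    return x,y,w,h,(a+90)%180-90
def hsv(im): return cv2.cvtColor(cv2.cvtColor(cv2.GaussianBlur(im,(3,3),0),cv2.COLOR_RGB2BGR),cv2.COLOR_BGR2HSV)
E
python3 - <<'E'
from h import *
for n in("scene","side"):
    c=cam(n);im=cv2.imread(f"pics/{n}0.png")[:,:,::-1];H=hsv(im);h,s,v=H[...,0],H[...,1].astype(int),H[...,2].astype(int)
    for nm,m,z in(("alu",(s<50)&(v>120),.01),("orange",(h<14)&(h>3)&(s>190)&(v>120),.01),("red",((h<4)|(h>175))&(s>180)&(v>90),.014),("blue",(h>105)&(h<125)&(s>150)&(v>60),.02),("yellow",(h>18)&(h<28)&(s>170)&(v>100),.03),("dark",(v<60),.006)):
        for b in blobs(m,15):
            r=rect(c,b,z)
            if 200<r[0]<1100 and abs(r[1])<700: print(n,nm,b[:,0].mean(0).round(),np.round(r,1))
E
```

```text
scene alu [406. 473.] [1032.3 -155.7   14.8   14.    58.4]
scene alu [ 10. 442.] [ 682.2 -638.9   43.3   19.8   45.6]
scene alu [108. 328.] [ 537.7 -459.3   39.5   39.4   58.7]
scene alu [305. 319.] [ 711.7 -124.6  330.7   20.6   85.5]
scene alu [234. 293.] [ 579.4 -222.7   63.3   36.9   37.3]
scene alu [276. 270.] [ 566.  -122.    84.9   46.9    5.4]
scene alu [262. 231.] [437.3 -87.5  65.6  34.  -33.6]
scene alu [295. 190.] [332.3  60.4  75.9  57.3 -30.8]
scene alu [382. 174.] [389.3 296.7 179.5  28.   78.9]
scene orange [329. 258.] [593.1  -4.4  44.8  18.1  67.6]
scene red [261. 326.] [ 684.8 -214.6   15.5    8.4   -5.9]
scene red [318. 304.] [694.3 -95.6  14.6   8.3 -11.2]
scene red [370. 284.] [703.4  23.6  14.2   9.9 -15.9]
scene red [440. 284.] [777.9 148.4  85.4  22.9 -10.1]
scene blue [407. 203.] [530.5 269.8 237.3 228.9  -6.1]
scene yellow [296. 205.] [415.8  16.6  54.   37.8  63.7]
scene dark [166. 468.] [ 829.1 -439.   119.6   60.1   58.4]
scene dark [227. 445.] [ 854.7 -359.    75.9   46.7   40.8]
scene dark [629. 340.] [1065.2  364.2  133.3   28.   -80. ]
scene dark [11
[... 569 characters left out ...]
7 -502.5   37.4   32.8   41.8]
side orange [318. 260.] [550.   15.1  82.7  47.  -13. ]
side red [212. 246.] [782.1 149.3  84.2  24.4  -8.3]
side red [268. 238.] [699.6  32.7  24.3  15.  -16.6]
side red [303. 221.] [690.4 -84.4  20.4  15.8 -47.6]
side red [335. 205.] [ 681.4 -204.3   22.1   16.5  -48.8]
side red [446. 157.] [ 618.8 -679.9   86.3   53.3   42.3]
side blue [246. 302.] [557.4 240.7 239.  222.5  -6.1]
side dark [111. 466.] [436.5 647.8 217.1  94.   44.2]
side dark [246. 312.] [544.8 254.8 144.6 143.9  83.7]
side dark [421. 189.] [ 566.3 -463.4  102.2   74.6  -21.9]
side dark [324. 172.] [ 846.7 -349.1   68.    27.4   41.2]
side dark [341. 162.] [ 851.  -437.6  107.9   64.2   17. ]
```

Plate A is the middle aluminium plate at (275,270). It measures 85x47 mm, while the other two, at (235,293) and (262,231), are about 64x36 mm. Next I'll move over the plates for a wrist view.

step_arm(
  targets=[
    [1.8, 2.7, 0.4, 0, 0, -7, 1],
    [1.8, 2.7, 0.4, 0, 0, -7, 1],
    [1.8, 2.7, 0.4, 0, 0, -7, 1],
    [1.8, 2.7, 0.4, 0, 0, -7, 1],
    [1.8, 2.7, 0.4, 0, 0, 0, 1],
  ],
)

```text
time: 0.52
position: [0.35, -0.4594, 0.2423]
tool_rot: [-3.138, 0.131, 0.001]
ft_force: [1.1, -0.3, 0.0]
grip_width: 1.002
grip_force: 0.0
```

step_arm(
  targets=[
    [1.8, 2.7, 0.4, 0, 0, 0, 1],
    [1.8, 2.7, 0.4, 0, 0, 0, 1],
    [1.8, 2.7, 0.4, 0, 0, 0, 1],
    [1.8, 2.7, 0.4, 0, 0, 0, 1],
    [1.8, 2.7, 0.4, 0, 0, 0, 1],
  ],
)

```text
time: 0.93
position: [0.44, -0.3243, 0.2624]
tool_rot: [-3.139, 0.122, 0.001]
ft_force: [1.2, 0.5, 0.3]
grip_width: 1.001
grip_force: 0.0
```

step_arm(
  targets=[
    [1.8, 2.7, 0.4, 0, 0, 0, 1],
    [1.8, 2.7, 0.4, 0, 0, 0, 1],
    [1.8, 2.7, 0.4, 0, 0, 0, 1],
    [1.8, 2.7, 0.4, 0, 0, 0, 1],
    [1.8, 2.7, 0.4, 0, 0, 0, 1],
  ],
)

```text
time: 1.35
position: [0.5299, -0.1895, 0.2824]
tool_rot: [3.139, -0.123, -0.001]
ft_force: [1.0, -0.4, -0.4]
grip_width: 1.0
grip_force: 0.0
```

step_arm(
  targets=[
    [1.8, 2.7, 0.4, 0, 0, 0, 1],
    [1.8, 2.7, 0.4, 0, 0, 0, 1],
    [1.8, 2.7, 0.4, 0, 0, 0, 1],
    [1.8, 2.7, 0.4, 0, 0, 0, 1],
    [0, 0, 0, 0, 0, 0, 1],
  ],
)

```text
time: 1.77
position: [0.6041, -0.0742, 0.2986]
tool_rot: [-3.134, 0.105, -0.002]
ft_force: [-0.2, 1.8, 0.4]
grip_width: 1.005
grip_force: 0.0
```

```bash
cat > look.py <<'E'
from h import *
import sys
def masks(im):
    H=hsv(im);h,s,v=H[...,0],H[...,1].astype(int),H[...,2].astype(int)
    return dict(alu=((s<50)&(v>110),.01,300),orange=((h<16)&(h>3)&(s>170)&(v>110),.01,300),red=(((h<4)|(h>175))&(s>150)&(v>70),.014,40))
if __name__=="__main__":
    c,im,d=snap("wrist");cv2.imwrite(f"pics/{sys.argv[1]}.png",im[:,:,::-1])
    st=ctrl.get_state();print("tcp",st["position"].round(4),"yaw",np.degrees(np.arctan2(*R.from_rotvec(st["tool_rot"]).as_matrix()[[1,0],0])).round(2),st["time"])
    for nm,(m,z,a) in masks(im).items():
        for b in blobs(m,a):print(nm,b[:,0].mean(0).round(),np.round(rect(c,b,z),1),"zdepth")
E
python3 look.py w1
```

```text
tcp [ 0.6027 -0.0779  0.2983] yaw -4.02 1.8167
alu [329. 345.] [424.8 -77.2  40.6  36.1 -33.9] zdepth
alu [356. 232.] [ 563.2 -117.8   82.7   47.3    4.2] zdepth
alu [443. 215.] [ 575.5 -217.3   63.7   35.8   37.7] zdepth
alu [357.  92.] [ 716.1 -125.   332.7   21.9   85.6] zdepth
orange [246. 272.] [523.3  15.6  49.   21.4  81.4] zdepth
red [438. 116.] [ 685.3 -209.1   24.4   11.9   -6.1] zdepth
red [328. 114.] [694.5 -91.9  23.7   8.5  -3.5] zdepth
red [218. 113.] [703.7  25.8  23.8  11.8  -4.2] zdepth
red [96. 50.] [777.3 147.2  79.7  26.3  -7.8] zdepth
```

View pics/w1.png

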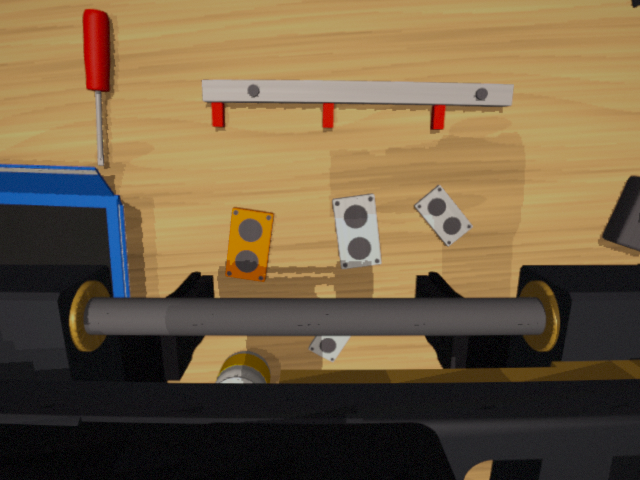

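The wrist view shows the orange plate at (250,243), the large aluminium plate at (357,231), the small ones at (443,215) and (330,345), the rail at row 92, and the blocks at columns 218, 328 and 438. I'll confirm plate A in a crop and refine the scale with depth.

```bash
python3 - <<'E'
from h import *
c,im,d=snap("wrist"); st=ctrl.get_state(); print(st["position"])
cv2.imwrite("pics/crop1.png",cv2.resize(im[170:300,210:490,::-1],None,fx=2.7,fy=2.7,interpolation=cv2.INTER_CUBIC))
# table depth check
for uv in((300,200),(400,180),(180,200),(520,200)):
    P=plane(c,[uv],0)[0]; zc=(c[2]@P+c[3])[2]; print(uv,"pred",zc.round(4),"meas",d[uv[1],uv[0]])
H=hsv(im); print("orange hsv",H[212:220,245:255].reshape(-1,3).mean(0),"table",H[180,300])
h,s,v=[H[...,i].astype(int) for i in range(3)]
for b in blobs((h>8)&(h<22)&(s>200)&(v>150),300): print(b[:,0].mean(0).round(),np.round(rect(c,b,.01),1))
o=-c[2].T@c[3];print("cam",o)
E
```

```text
[ 0.60179642 -0.08111196  0.29797662]
(300, 200) pred 0.4614 meas 0.46312937
(400, 180) pred 0.4555 meas 0.45715025
(180, 200) pred 0.4618 meas 0.46278936
(520, 200) pred 0.4605 meas 0.4626197
orange hsv [ 18.7375 219.125  171.45  ] table [ 19 124 189]
[244. 240.] [555.8   8.5  83.3  47.6 -12.6]
cam [ 0.66658225 -0.08151016  0.45877574]
```

View pics/crop1.png

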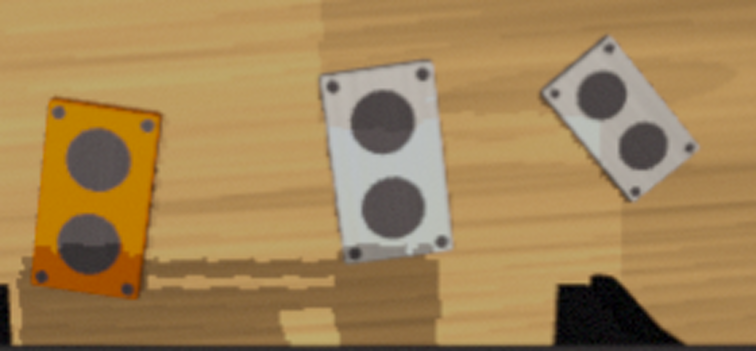

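The crop confirms it: the large aluminium plate in the middle, with the orange one on its left and a clearly smaller decoy on its right.

```bash
sed -i 's/orange=((h<16)&(h>3)&(s>170)&(v>110)/orange=((h<22)\&(h>6)\&(s>195)\&(v>90)/' look.py; python3 look.py w2; python3 - <<'E'
from h import *
im=cv2.imread("pics/w2.png")[:,:,::-1];c=cam("wrist");H=hsv(im);h,s,v=[H[...,i].astype(int) for i in range(3)]
for b in blobs(((h<4)|(h>175))&(s>150)&(v>70),40):
    p=b[:,0]; 
    if p[:,1].mean()<80: continue
    print("red box",p.min(0),p.max(0), plane(c,[[p[:,0].max()+.5,p[:,1].max()-3],[p[:,0].min()-.5,p[:,1].max()-3]],.014).round(4).tolist())
# bearing face edge: lowest alu row of rail
m=(s<50)&(v>110)
for u in (240,270,300,350,380,410): 
    col=np.where(m[70:130,u])[0]+70; print(u,col.min(),col.max(),plane(c,[[u,col.max()+.5],[u,col.min()-.5]],.018).round(4)[:,:2].tolist())
E
```

```text
tcp [ 0.6012 -0.0832  0.2979] yaw -4.43 1.9167
alu [228. 377.] [384.8  47.6  45.1  20.3  86.3] zdepth
alu [322. 345.] [423.6 -76.5  37.7  36.  -34.5] zdepth
alu [349. 230.] [ 563.1 -118.    82.9   47.2    4.3] zdepth
alu [436. 212.] [ 575.4 -217.4   63.7   35.9   37.6] zdepth
alu [348.  89.] [ 716.1 -124.9  332.7   21.9   85.6] zdepth
orange [241. 241.] [555.4   8.6  84.3  48.4 -12.5] zdepth
red [429. 112.] [ 685.5 -209.    25.2   12.4   -6.8] zdepth
red [319. 111.] [694.9 -92.   23.6   9.5  -4.1] zdepth
red [209. 112.] [703.4  25.8  24.7  11.8  -4.6] zdepth
red [86. 49.] [777.6 147.3  80.1  26.8  -8.4] zdepth
red box [424 101] [436 125] [[0.6745, -0.2195, 0.014], [0.6754, -0.2054, 0.014]]
red box [315 100] [324 123] [[0.6852, -0.0994, 0.014], [0.686, -0.0888, 0.014]]
red box [203 100] [214 124] [[0.6934, 0.0183, 0.014], [0.6945, 0.0312, 0.014]]
240 78 99 [[0.7127, -0.0123], [0.7345, -0.0148]]
270 78 99 [[0.7101, -0.0437], [0.732, -0.0459]]
300 78 99 [[0.7077, -0.0751], [0.7295, -0.077]]
350 79 99 [[0.7038, -0.1275], [0.7246, -0.1287]]
380 79 99 [[0.7015, -0.1589], [0.7224, -0.1598]]
410 79 100 [[0.6983, -0.1905], [0.7203, -0.1911]]
```

Fence yaw is about -4.5°. The home centres are corner 1 (0.662,-0.122) for plate A and corner 2 (0.671,-0.002) for plate B. I'll approach plate A.

step_arm(
  targets=[
    [-0.8, -0.7, -2.5, 0, 0, 4.4, 0.75],
    [-0.8, -0.7, -2.5, 0, 0, 4.4, 0.75],
    [-0.8, -0.7, -2.5, 0, 0, 0, 0.75],
    [-0.8, -0.7, -2.5, 0, 0, 0, 0.75],
    [-0.6, -0.7, -2.5, 0, 0, 0, 0.75],
  ],
)

```text
time: 2.33
position: [0.5617, -0.1208, 0.1723]
tool_rot: [3.138, 0.113, -0.001]
ft_force: [1.3, -1.2, -0.3]
grip_width: 0.77
grip_force: 0.0
```

step_arm(
  targets=[
    [0, 0, -2.5, 0, 0, 0, 0.75],
    [0, 0, -2.5, 0, 0, 0, 0.75],
    [0, 0, -2.5, 0, 0, 0, 0.75],
    [0, 0, -1, 0, 0, 0, 0.75],
    [0, 0, 0, 0, 0, 0, 0.75],
  ],
)

```text
time: 2.75
position: [0.5606, -0.1193, 0.0857]
tool_rot: [-3.139, -0.115, 0.009]
ft_force: [-0.8, -0.1, 1.2]
grip_width: 0.75
grip_force: 0.0
```

```bash
python3 look.py w3
```

```text
tcp [ 0.5623 -0.1192  0.0878] yaw 4.23 2.8
alu [478. 233.] [ 575.9 -216.7   63.9   36.    37.6] zdepth
alu [315. 234.] [ 566.5 -117.9   75.9   46.8    4.3] zdepth
alu [554.  11.] [ 708.8 -235.6  111.7   19.9   85.7] zdepth
orange [114. 219.] [564.8   4.9  65.9  49.6 -12.7] zdepth
red [498.  42.] [ 683.9 -208.3   28.    15.4   -6.3] zdepth
red [285.  15.] [687.8 -92.2  16.4  11.2  -3.9] zdepth
```

View pics/w3.png

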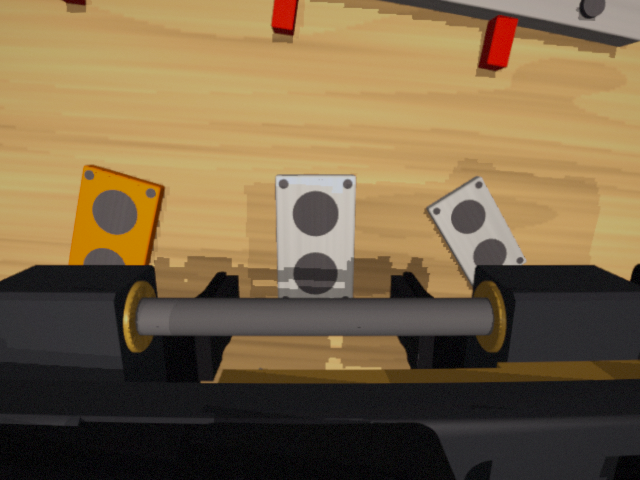

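Plate A sits centred between the fingers. Descend and grip.

step_arm(
  targets=[
    [0, 0.1, -2.5, 0, 0, 0, 0.75],
    [0, 0, -2.5, 0, 0, 0, 0.75],
    [0, 0, -2, 0, 0, 0, 0.75],
    [0, 0, -1, 0, 0, 0, 0.75],
    [0, 0, -0.3, 0, 0, 0, 0.75],
  ],
)

```text
time: 3.22
position: [0.5633, -0.1174, 0.0053]
tool_rot: [3.139, 0.118, -0.001]
ft_force: [-1.0, 0.1, 0.1]
grip_width: 0.746
grip_force: 0.0
```

step_arm(
  targets=[
    [0, 0, 0, 0, 0, 0, 0.4],
    [0, 0, 0, 0, 0, 0, 0.4],
    [0, 0, 0, 0, 0, 0, 0.4],
    [0, 0, 0, 0, 0, 0, 0.4],
    [0, 0, 0, 0, 0, 0, 0.4],
  ],
  force=20,
)

```text
time: 3.63
position: [0.5649, -0.1175, 0.0072]
tool_rot: [3.138, 0.119, 0.004]
ft_force: [-1.1, -1.2, 4.1]
grip_width: 0.544
grip_force: 20.0
```

step_arm(
  targets=[
    [1.7, -0.2, 0.1, 0, 0, -4.4, 0.4],
    [1.7, -0.2, 0, 0, 0, -4.4, 0.4],
    [1.8, -0.2, 0, 0, 0, 0, 0.4],
    [1.7, -0.2, 0, 0, 0, 0, 0.4],
    [1.7, -0.1, 0, 0, 0, 0, 0.4],
  ],
)

```text
time: 4.05
position: [0.6495, -0.1263, 0.0073]
tool_rot: [3.139, -0.123, -0.003]
ft_force: [-3.7, 0.5, 5.1]
grip_width: 0.545
grip_force: 20.0
```

step_arm(
  targets=[
    [0, 0, 0, 0, 0, 0, 0.4],
    [0.3, 0, 0, 0, 0, 0, 0.4],
    [0.3, 0, 0, 0, 0, 0, 0.4],
    [0.2, -0.1, 0, 0, 0, 0, 0.4],
    [0, 0, 0, 0, 0, 0, 0.4],
  ],
)

```text
time: 4.47
position: [0.656, -0.1264, 0.0072]
tool_rot: [-3.139, 0.122, 0.004]
ft_force: [-3.0, 1.2, 5.9]
grip_width: 0.547
grip_force: 20.0
```

```bash
python3 look.py w4
```

```text
tcp [ 0.6561 -0.1264  0.0073] yaw -4.46 4.5167
alu [277. 356.] [ 630.7 -108.8   17.9   15.2   85.8] zdepth
alu [351. 355.] [ 629.  -137.4   18.1   16.2   85.5] zdepth
alu [314. 249.] [ 676.  -126.6   46.7   40.4   85.6] zdepth
alu [314. 153.] [ 715.5 -131.9  258.6   22.3   85.6] zdepth
red [518. 211.] [ 686.3 -207.5   24.2   16.3   -5. ] zdepth
red [226. 212.] [694.8 -93.6  24.6  12.6  -4.5] zdepth
```

View pics/w4.png

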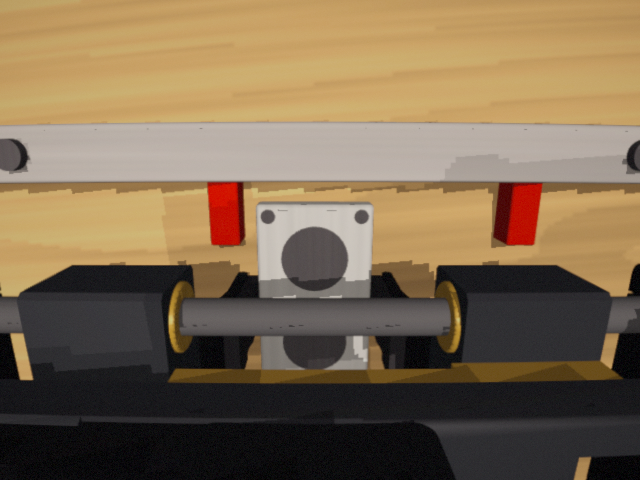

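Plate A is gripped squarely. Its front edge is at row 203, the rail's edge at row 183, and the stop block's right side is around column 243 against the plate's left edge at 258. I'll work out the gaps.

```bash
cat > gap.py <<'E'
from h import *
def gaps(c,edge_row,rail_row,ucol,pl_col,pl_row,bl_base_col,bl_row):
    ey=np.array([.0785,.997]);ex=np.array([.997,-.0785])
    pf=plane(c,[[ucol,edge_row]],.01)[0,:2];rf=plane(c,[[ucol,rail_row]],.018)[0,:2]
    print("gap x mm",(rf-pf)@ex*1000)
    a=plane(c,[[pl_col,pl_row]],.01)[0,:2];b0=plane(c,[[bl_base_col,bl_row]],0.0)[0,:2]
    print("gap y mm",(b0-a)@ey*1000)
E
python3 - <<'E'
from h import *
im=cv2.imread("pics/w4.png").astype(int)
print("col314",im[175:215,314].sum(1).tolist())
print("row215",im[215,205:265].tolist())
from gap import gaps
gaps(cam("wrist"),203,182.5,314,258,230,243,230)
E
```

```text
col314 [545, 546, 546, 545, 529, 467, 350, 370, 387, 387, 386, 384, 384, 356, 349, 357, 374, 466, 475, 470, 471, 476, 474, 474, 473, 469, 403, 348, 353, 435, 529, 556, 573, 587, 587, 588, 587, 588, 587, 588]
row215 [[102, 161, 200], [101, 160, 199], [101, 160, 199], [99, 157, 198], [49, 87, 178], [8, 33, 182], [0, 12, 189], [0, 5, 190], [0, 18, 191], [1, 18, 191], [0, 17, 191], [0, 11, 191], [0, 8, 191], [0, 15, 191], [0, 16, 193], [7, 14, 192], [0, 12, 192], [0, 6, 193], [0, 18, 193], [0, 15, 192], [0, 13, 192], [0, 10, 192], [0, 11, 192], [0, 10, 193], [0, 10, 192], [0, 18, 193], [1, 17, 194], [0, 10, 193], [0, 12, 193], [0, 12, 193], [0, 16, 193], [0, 16, 190], [7, 21, 176], [0, 7, 148], [7, 6, 93], [6, 8, 82], [1, 0, 80], [8, 14, 80], [21, 39, 95], [62, 103, 149], [101, 158, 198], [105, 164, 203], [103, 162, 202], [104, 163, 202], [103, 163, 203], [106, 165, 204], [103, 164, 203], [103, 163, 203], [105, 164, 202], [105, 162, 202], [111, 158, 192], [128, 148, 163], [164, 173, 178], [178, 186, 192], [182, 189, 195], [158, 165, 171], [94, 97, 103], [80, 83, 90], [80, 81, 87], [81, 82, 88]]
gap x mm 8.960755783404968
gap y mm 7.9128561553914425
```

step_arm(
  targets=[
    [0.4, 0, 0, 0, 0, 0, 0.4],
    [0.3, -0.1, 0, 0, 0, 0, 0.4],
    [0.2, 0, 0, 0, 0, 0, 0.4],
    [0.1, 0, 0, 0, 0, 0, 0.4],
    [0, 0, 0, 0, 0, 0, 0.4],
  ],
)

```text
time: 4.93
position: [0.6657, -0.1278, 0.0073]
tool_rot: [3.139, -0.122, -0.005]
ft_force: [-3.2, 0.2, 6.1]
grip_width: 0.547
grip_force: 20.0
```

step_arm(
  targets=[
    [0.1, 0, 0, 0, 0, 0, 0.4],
    [0, 0, 0, 0, 0, 0, 0.4],
    [0.1, 0, 0, 0, 0, 0, 0.4],
    [0, 0, 0, 0, 0, 0, 0.4],
    [0, 0, 0, 0, 0, 0, 0.4],
  ],
)

```text
time: 5.35
position: [0.6659, -0.1278, 0.0072]
tool_rot: [3.139, -0.123, -0.011]
ft_force: [-7.6, 0.9, 9.2]
grip_width: 0.545
grip_force: 20.0
```

The plate is against the rail. Now slide it along to the block.

step_arm(
  targets=[
    [0, 0.3, 0, 0, 0, 0, 0.4],
    [0.05, 0.3, 0, 0, 0, 0, 0.4],
    [0, 0.1, 0, 0, 0, 0, 0.4],
    [0, 0.1, 0, 0, 0, 0, 0.4],
    [0, 0, 0, 0, 0, 0, 0.4],
  ],
)

```text
time: 5.77
position: [0.6659, -0.1273, 0.0073]
tool_rot: [3.13, -0.129, -0.01]
ft_force: [-7.7, -8.7, 9.6]
grip_width: 0.543
grip_force: 20.0
```

step_arm(
  targets=[
    [0, 0.1, 0, 0, 0, 0, 0.4],
    [0, 0, 0, 0, 0, 0, 0.4],
    [0, 0.1, 0, 0, 0, 0, 0.4],
    [0, 0, 0, 0, 0, 0, 0.4],
    [0, 0, 0, 0, 0, 0, 0.4],
  ],
)

```text
time: 6.18
position: [0.666, -0.126, 0.0074]
tool_rot: [3.13, -0.13, -0.01]
ft_force: [-7.4, -10.3, 8.8]
grip_width: 0.544
grip_force: 20.0
```

step_arm(
  targets=[
    [-0.2, 0, 0.2, 0, 0, 0, 0.4],
    [0, 0, 0, 0, 0, 0, 0.4],
    [0, 0, 0, 0, 0, 0, 0.4],
    [0, 0, 0, 0, 0, 0, 0.4],
    [0, 0, 0, 0, 0, 0, 0.4],
  ],
)

```text
time: 6.6
position: [0.666, -0.121, 0.0083]
tool_rot: [3.135, -0.125, -0.005]
ft_force: [-3.2, -5.2, 1.0]
grip_width: 0.545
grip_force: 20.0
```

```bash
python3 look.py w5;  python3 -c "
from h import *
im=cv2.imread('pics/w5.png');print(im[190:240:1,314].astype(int).sum(1).tolist());print([im[215,200:280].astype(int).sum(1).tolist()])"
```

```text
tcp [ 0.666  -0.121   0.0083] yaw -4.55 6.65
alu [278. 356.] [ 640.1 -103.5   18.2   15.3   85.6] zdepth
alu [351. 355.] [ 638.3 -131.7   18.5   16.3   85.3] zdepth
alu [319. 192.] [ 696.  -124.8  264.1   61.9   85.6] zdepth
red [241. 235.] [695.  -92.9  23.8  11.4  -4.6] zdepth
red [528. 234.] [ 686.1 -207.3   24.6   17.    -3.5] zdepth
[534, 533, 531, 530, 528, 496, 488, 482, 483, 488, 494, 490, 495, 490, 451, 380, 385, 537, 578, 578, 577, 581, 579, 580, 584, 581, 581, 581, 582, 581, 581, 580, 584, 581, 582, 570, 464, 306, 244, 240, 234, 238, 242, 240, 237, 236, 233, 247, 241, 236]
[[469, 471, 473, 470, 470, 472, 469, 472, 471, 471, 470, 469, 471, 470, 469, 471, 476, 473, 474, 465, 477, 472, 468, 443, 423, 290, 207, 204, 206, 202, 206, 205, 210, 209, 199, 207, 199, 192, 214, 199, 198, 209, 219, 204, 217, 202, 211, 198, 221, 208, 204, 196, 202, 176, 172, 180, 332, 494, 547, 572, 528, 319, 248, 246, 240, 240, 242, 244, 241, 242, 243, 243, 248, 256, 336, 485, 575, 587, 589, 587]]
```

View pics/w5.png

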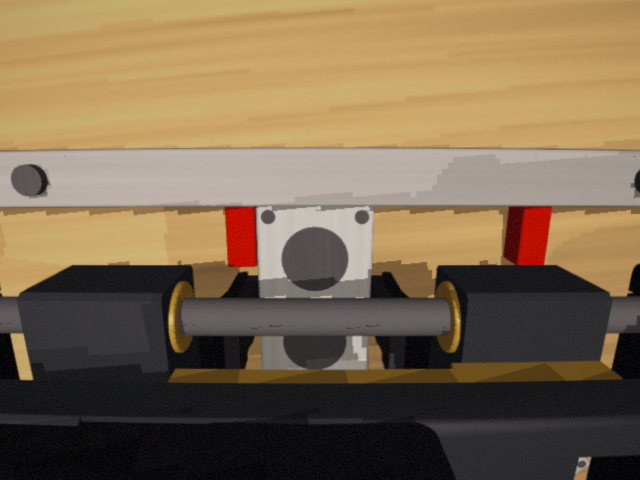

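The red block now touches the plate's left side and the rail covers its end, so plate A is home. Release, lift, and go to plate B.

step_arm(
  targets=[
    [0, 0, 0, 0, 0, 0, 0.7],
    [0, 0, 0, 0, 0, 0, 0.7],
    [0, 0, 0, 0, 0, 0, 0.7],
    [0, 0, 0.5, 0, 0, 0, 0.75],
    [0, 0, 2.5, 0, 0, 0, 0.75],
  ],
)

```text
time: 7.07
position: [0.6647, -0.1162, 0.0345]
tool_rot: [-3.137, 0.12, 0.013]
ft_force: [-0.8, 0.0, -0.1]
grip_width: 0.73
grip_force: 0.0
```

step_arm(
  targets=[
    [0, 0, 3, 0, 0, 0, 0.75],
    [-1.5, 1.5, 2, 0, 0, -4, 0.75],
    [-3.2, 3.7, 0, 0, 0, -4, 0.75],
    [-3.2, 3.7, 0, 0, 0, 0, 0.75],
    [-3.2, 3.7, 0, 0, 0, 0, 0.75],
  ],
)

```text
time: 7.48
position: [0.5707, -0.0063, 0.0896]
tool_rot: [-3.122, 0.341, -0.003]
ft_force: [-0.3, 1.5, 0.4]
grip_width: 0.748
grip_force: 0.0
```

step_arm(
  targets=[
    [0, 0, 0, 0, 0, 0, 0.75],
    [0, 0, 0, 0, 0, 0, 0.75],
    [0, 0, 0, 0, 0, 0, 0.75],
    [0, 0, 0, 0, 0, 0, 0.75],
    [0, 0, 0, 0, 0, 0, 0.75],
  ],
)

```text
time: 7.9
position: [0.5722, -0.0095, 0.0887]
tool_rot: [-3.123, 0.344, -0.001]
ft_force: [-0.4, -0.0, 0.1]
grip_width: 0.754
grip_force: 0.0
```

```bash
python3 look.py w6
```

```text
tcp [ 0.572  -0.0095  0.0886] yaw -12.57 7.95
alu [623. 160.] [ 581.9 -210.6   49.    35.9   37.3] zdepth
alu [469.  60.] [ 657.6 -117.8   71.5   47.4   -4.7] zdepth
alu [197.   3.] [719.4  23.9  37.    5.6  76.6] zdepth
orange [293. 253.] [569.8   6.1  55.8  47.4 -12.4] zdepth
red [201.  38.] [702.3  26.5  27.7  13.4  -3. ] zdepth
red [413.  15.] [688.  -89.4  16.8  13.5  -4. ] zdepth
```

step_arm(
  targets=[
    [-1.6, 1.8, -2.5, 0, 0, 0, 0.75],
    [0, 0, -2.5, 0, 0, 0, 0.75],
    [0, 0, -2, 0, 0, 0, 0.75],
    [0, 0, -1, 0, 0, 0, 0.75],
    [0, 0, -0.3, 0, 0, 0, 0.75],
  ],
)

```text
time: 8.37
position: [0.554, 0.009, 0.0035]
tool_rot: [3.123, -0.343, -0.006]
ft_force: [-0.3, -0.4, -0.8]
grip_width: 0.752
grip_force: 0.0
```

step_arm(
  targets=[
    [0, 0, 0, 0, 0, 0, 0.4],
    [0, 0, 0, 0, 0, 0, 0.4],
    [0, 0, 0, 0, 0, 0, 0.4],
    [0, 0, 0, 0, 0, 0, 0.4],
    [0, 0, 0, 0, 0, 0, 0.4],
  ],
  force=20,
)

```text
time: 8.78
position: [0.5565, 0.0093, 0.0069]
tool_rot: [3.123, -0.341, 0.004]
ft_force: [-0.2, -1.3, 1.9]
grip_width: 0.544
grip_force: 20.0
```

step_arm(
  targets=[
    [2.2, -0.4, 0.2, 0, 0, 4, 0.4],
    [2.2, -0.3, 0, 0, 0, 4, 0.4],
    [2.2, -0.3, 0, 0, 0, 0, 0.4],
    [2.2, -0.3, 0, 0, 0, 0, 0.4],
    [2, -0.3, 0, 0, 0, 0, 0.4],
  ],
)

```text
time: 9.2
position: [0.6646, -0.0067, 0.0079]
tool_rot: [3.139, -0.123, 0.001]
ft_force: [-0.4, 0.9, -0.8]
grip_width: 0.547
grip_force: 20.0
```

step_arm(
  targets=[
    [0, 0, 0, 0, 0, 0, 0.4],
    [0, 0, 0, 0, 0, 0, 0.4],
    [0.3, 0, 0, 0, 0, 0, 0.4],
    [0.3, 0, 0, 0, 0, 0, 0.4],
    [0, 0, 0, 0, 0, 0, 0.4],
  ],
)

```text
time: 9.62
position: [0.6692, -0.0061, 0.0077]
tool_rot: [3.139, -0.122, 0.0]
ft_force: [0.7, -0.2, -1.4]
grip_width: 0.545
grip_force: 20.0
```

```bash
python3 look.py w7;  python3 -c "
from h import *
im=cv2.imread('pics/w7.png').astype(int);
g=im[:,:,0]
print('col',im[170:225,314].tolist());print('row',im[222,190:270].tolist())"|tr -d ' '
```

```text
tcp [ 0.6691 -0.0062  0.0078] yaw -4.44 9.6667
alu [610. 349.] [ 632.3 -135.5   17.2    6.3   -4.7] zdepth
alu [458. 186.] [699.7 -50.4 187.6  67.4  85.1] zdepth
orange [314. 358.] [641.6  -2.8  47.2  18.3  85.8] zdepth
orange [314. 248.] [689.8  -6.5  47.3  42.1  85.7] zdepth
red [518. 221.] [695.3 -88.   24.5  16.8  -4.9] zdepth
red [229. 221.] [704.2  26.1  24.2  12.6  -4.7] zdepth
col[[128,135,144],[136,143,152],[172,180,189],[182,192,201],[185,194,202],[184,192,202],[184,192,201],[183,191,201],[182,191,201],[181,190,200],[182,190,201],[182,190,201],[182,191,201],[183,192,201],[183,192,201],[183,192,202],[184,192,202],[181,190,200],[179,186,197],[166,174,183],[139,148,157],[87,105,123],[59,91,119],[58,95,124],[59,98,127],[60,99,129],[59,98,126],[58,97,128],[32,72,118],[0,63,133],[0,71,150],[0,93,188],[0,110,207],[0,118,211],[0,124,212],[0,126,211],[0,125,210],[0,125,211],[0,125,211],[0,125,211],[0,125,211],[0,123,210],[0,124,210],[0,124,211],[0,126,212],[0,125,211],[0,126,211],[0,125,211],[0,124,211],[0,124,211],[0,125,212],[0,124,211],[0,123,208],[55,101,155],[77,85,104]]
row[[1
[... 270 characters left out ...]
,197],[99,159,198],[95,154,195],[62,101,176],[19,39,180],[0,13,191],[0,18,192],[0,11,191],[0,15,191],[0,12,192],[0,20,192],[0,15,192],[0,15,194],[0,12,194],[0,14,193],[0,16,193],[0,7,193],[0,9,194],[0,14,194],[0,16,194],[0,20,194],[9,22,194],[4,18,195],[0,12,194],[0,18,194],[0,8,194],[4,15,194],[0,13,194],[0,15,194],[0,17,194],[7,18,191],[0,7,174],[0,4,147],[6,7,93],[9,18,84],[4,4,81],[6,17,83],[30,54,108],[68,115,161],[98,154,193],[100,158,197],[97,158,196],[98,158,197],[100,158,197],[100,158,197],[100,158,197],[91,148,190],[47,112,178],[0,104,200],[0,117,211],[0,124,212],[0,123,210],[0,124,211],[0,124,211],[0,124,211],[0,123,211],[0,123,210],[0,124,209],[0,124,210],[0,123,209],[0,123,210]]
```

step_arm(
  targets=[
    [0.3, 0, 0, 0, 0, 0, 0.4],
    [0.2, 0, 0, 0, 0, 0, 0.4],
    [0.2, 0, 0, 0, 0, 0, 0.4],
    [0.1, 0, 0, 0, 0, 0, 0.4],
    [0, 0, 0, 0, 0, 0, 0.4],
  ],
)

```text
time: 10.08
position: [0.6741, -0.0063, 0.0072]
tool_rot: [3.138, -0.122, -0.012]
ft_force: [-8.5, 0.7, 5.2]
grip_width: 0.542
grip_force: 20.0
```

step_arm(
  targets=[
    [-0.1, 0.2, 0, 0, 0, 0, 0.4],
    [0, 0.2, 0, 0, 0, 0, 0.4],
    [0, 0.2, 0, 0, 0, 0, 0.4],
    [0, 0.2, 0, 0, 0, 0, 0.4],
    [0, 0, 0, 0, 0, 0, 0.4],
  ],
)

```text
time: 10.5
position: [0.6744, -0.0013, 0.007]
tool_rot: [3.135, -0.124, -0.007]
ft_force: [-4.9, -3.0, 0.7]
grip_width: 0.545
grip_force: 20.0
```

step_arm(
  targets=[
    [0, 0, 0, 0, 0, 0, 0.4],
    [0.1, 0, 0, 0, 0, 0, 0.4],
    [0.1, 0, 0, 0, 0, 0, 0.4],
    [0, 0, 0, 0, 0, 0, 0.4],
    [0, 0, 0, 0, 0, 0, 0.4],
  ],
)

```text
time: 10.92
position: [0.6745, -0.0013, 0.0069]
tool_rot: [3.135, -0.125, -0.014]
ft_force: [-9.7, -5.0, 5.7]
grip_width: 0.545
grip_force: 20.0
```

```bash
python3 look.py w8
```

```text
tcp [ 0.6745 -0.0013  0.0069] yaw -4.55 10.9667
alu [459. 194.] [702.5 -49.1 184.4  62.7  84.9] zdepth
orange [314. 358.] [647.4   2.   46.9  17.8  85.4] zdepth
orange [314. 250.] [693.9  -1.4  47.6  39.2  85.5] zdepth
red [530. 233.] [695.2 -87.9  24.8  17.4  -4.3] zdepth
red [240. 234.] [704.5  26.9  24.   11.5  -4.4] zdepth
```

View pics/w8.png

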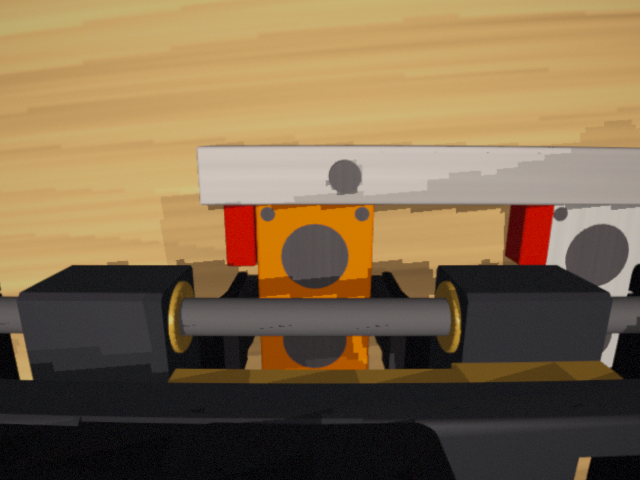

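Both plates are home, with the block and rail touching the orange one. Release it and go look at the tray.

step_arm(
  targets=[
    [0, 0, 0, 0, 0, 0, 0.7],
    [0, 0, 0, 0, 0, 0, 0.7],
    [0, 0, 0, 0, 0, 0, 0.7],
    [0, 0, 0.5, 0, 0, 0, 0.75],
    [0, 0, 3, 0, 0, 0, 0.75],
  ],
)

```text
time: 11.38
position: [0.6746, 0.0018, 0.0378]
tool_rot: [-3.139, 0.121, 0.015]
ft_force: [-0.2, -0.8, -0.9]
grip_width: 0.734
grip_force: 0.0
```

step_arm(
  targets=[
    [0, 0, 3.5, 0, 0, 0, 0.5],
    [-1, 1, 3.5, 0, 0, 0, 0.2],
    [-2, 2, 2.5, 0, 0, 0, 0],
    [-2, 2.7, 2, 0, 0, 0, 0],
    [-2, 2.7, 2, 0, 0, 0, 0],
  ],
)

```text
time: 11.8
position: [0.6084, 0.0865, 0.18]
tool_rot: [-3.139, 0.124, -0.004]
ft_force: [-0.9, 0.3, -0.3]
grip_width: 0.452
grip_force: 0.0
```

step_arm(
  targets=[
    [-2, 2.7, 2, 0, 0, 0, 0],
    [-2, 2.7, 2, 0, 0, 0, 0],
    [-2, 2.7, 2, 0, 0, 0, 0],
    [-2, 2.7, 2, 0, 0, 0, 0],
    [-2, 2.7, 2, 0, 0, 0, 0],
  ],
)

```text
time: 12.22
position: [0.5071, 0.2225, 0.2795]
tool_rot: [-3.139, 0.121, -0.003]
ft_force: [1.3, -0.5, 0.6]
grip_width: 0.078
grip_force: 0.0
```

step_arm(
  targets=[
    [0, 2.7, 0, 0, 0, -1.5, 0],
    [0, 1, 0, 0, 0, 0, 0],
    [0, 0, 0, 0, 0, 0, 0],
    [0, 0, 0, 0, 0, 0, 0],
    [0, 0, 0, 0, 0, 0, 0],
  ],
)

```text
time: 12.63
position: [0.509, 0.2555, 0.2768]
tool_rot: [3.136, -0.167, -0.002]
ft_force: [-0.1, -0.6, -0.8]
grip_width: 0.006
grip_force: 0.0
```

```bash
python3 look.py w9; python3 - <<'E'
from h import *
for n in("scene","side"):
    c,im,d=snap(n);cv2.imwrite(f"pics/{n}1.png",im[:,:,::-1])
E
python3 -c "
import cv2,numpy as np
a=cv2.imread('pics/w9.png');b=cv2.imread('pics/side1.png')
s=cv2.imread('pics/scene1.png')
w=cv2.resize(a,(400,300));x=cv2.resize(b[230:380,160:360],(400,300));y=cv2.resize(s[150:260,320:480],(400,275))
y2=cv2.resize(s[220:370,210:410],(400,300))
cv2.imwrite('pics/m1.png',np.vstack([np.hstack([w,x]),np.hstack([cv2.copyMakeBorder(y,0,25,0,0,0),y2])]))"
```

```text
tcp [0.5091 0.2553 0.2768] yaw -6.13 12.6833
alu [562. 317.] [339.8 -24.8 183.1  31.9  83.5] zdepth
alu [316. 318.] [372.5 269.6  42.   31.6  83.9] zdepth
alu [ 71. 317.] [401.7 560.8 173.5  37.   84.4] zdepth
alu [536. 287.] [387.    9.8  77.3  31.8  83.5] zdepth
alu [615. 237.] [434.2 -78.6  63.8  39.8 -34.4] zdepth
alu [425. 166.] [528.8 136.8 187.4   8.1  -6.2] zdepth
alu [199. 165.] [554.5 375.9 188.3  10.3  -6. ] zdepth
alu [310.  41.] [666.6 241.9 184.4  11.2  83.7] zdepth
alu [551.  34.] [653.6   2.8  24.1  23.5  85.7] zdepth
orange [549.  30.] [657.4   4.8  55.3  50.7  -4.1] zdepth
```

View pics/m1.png

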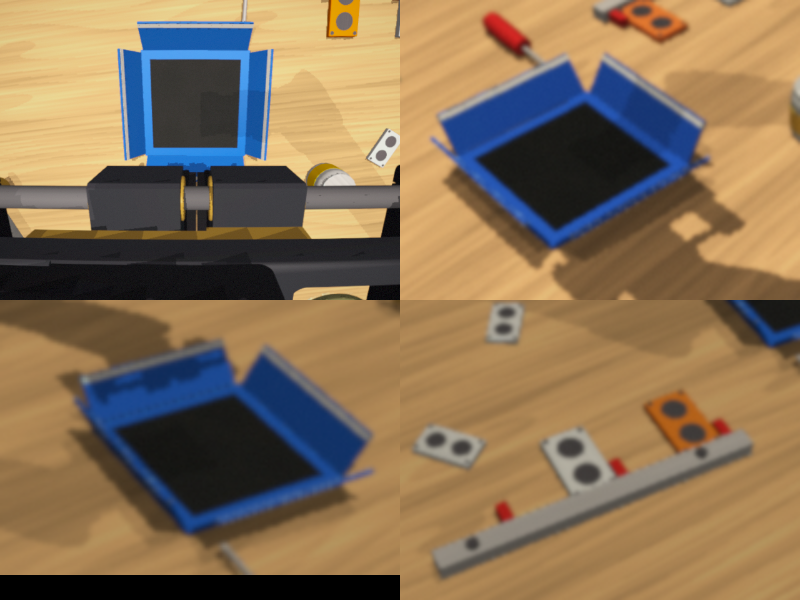

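The mosaic shows both plates flush in their corners and all four walls part-raised. In the full-size wrist image the stripes are at columns 199 (left) and 425 (right) and row 41 (far), and the near stripe shows in the scene view. I'll solve for the wall angles.

```bash
cat > walls.py <<'E'
from h import *
from scipy.optimize import brentq
def tray(c,im,z=.006):
    v=cv2.GaussianBlur(im,(3,3),0).max(2);out=[]
    for b in blobs(v<60,500):
        r=rect(c,b,z)
        if 125<r[2]<160 and 125<r[3]<160: out.append(r)
    return out
DIR={"near":(-1,0),"far":(1,0),"left":(0,1),"right":(0,-1)}
def angle(c,uv,wall,ctr,yaw):
    o,d=ray(c,[uv]);y=np.radians(yaw);dx,dy=DIR[wall]
    n=np.array([dx*np.cos(y)-dy*np.sin(y),dx*np.sin(y)+dy*np.cos(y)])
    f=lambda p:((p[:2]-ctr)@n-.09, p[2]-.006)
    # points along the ray: distance to hinge line = .05
    res=[]
    ts=np.linspace(.2,2.5,4000);P=o+d*ts[:,None]
    a=np.array([f(p) for p in P]);r=np.hypot(a[:,0],a[:,1])-.05
    for i in np.where(r[:-1]*r[1:]<0)[0]: res.append((np.arctan2(a[i,1],a[i,0]).round(3),P[i].round(4).tolist()))
    return res
E
python3 - <<'E'
from walls import *
im=cv2.imread("pics/w9.png")[:,:,::-1];c=cam("wrist");print("w",tray(c,im))
for n in("scene","side"):print(n,tray(cam(n),cv2.imread(f"pics/{n}0.png")[:,:,::-1]))
ctr=np.array([.5445,.2545]);yaw=-6
for w,uv in(("left",(196,165)),("right",(428,166)),("far",(310,39))):print(w,angle(c,uv,w,ctr,yaw))
s=cam("scene");print("near scene",angle(s,(382,173),"near",ctr,yaw))
s=cam("side");print("far side",angle(s,(212,272),"far",ctr,yaw),"right side",angle(s,(286,274),"right",ctr,yaw))
E
```

```text
w [(544.1810302734375, 255.18878173828125, 145.5627899169922, 144.735595703125, 83.96826171875)]
scene [(544.2069091796875, 254.34201049804688, 143.10389709472656, 142.53738403320312, 83.82465362548828)]
side [(544.773193359375, 254.84243774414062, 144.55230712890625, 143.89703369140625, 83.74870300292969)]
left [(np.float64(1.128), [0.5619, 0.3648, 0.0514]), (np.float64(-0.549), [0.5599, 0.3859, -0.0199])]
right [(np.float64(1.155), [0.5376, 0.1444, 0.0518]), (np.float64(-0.603), [0.5309, 0.124, -0.0223])]
far [(np.float64(0.984), [0.6619, 0.2444, 0.0478]), (np.float64(-0.523), [0.6771, 0.2434, -0.0189])]
near scene [(np.float64(1.218), [0.437, 0.2579, 0.053]), (np.float64(0.586), [0.4146, 0.2779, 0.0336])]
far side [(np.float64(1.223), [0.6518, 0.2507, 0.0531]), (np.float64(0.543), [0.6758, 0.2336, 0.0318])] right side [(np.float64(1.215), [0.5251, 0.1485, 0.053]), (np.float64(0.189), [0.5611, 0.1131, 0.0154])]
```

Wall angles come out at about 1.0 to 1.2 rad. I'll start with the right wall, pushing from outside with closed fingers.

step_arm(
  targets=[
    [0.4, -2.9, -2, 0, 0, 0, 0],
    [0.4, -2.9, -2, 0, 0, 0, 0],
    [0.4, -2.9, -2, 0, 0, 0, 0],
    [0.4, -2.9, -2, 0, 0, 0, 0],
    [0.4, -2.8, -2, 0, 0, 0, 0],
  ],
)

```text
time: 13.2
position: [0.5284, 0.1107, 0.1767]
tool_rot: [3.137, -0.166, 0.0]
ft_force: [0.7, 0.3, 1.1]
grip_width: 0.008
grip_force: 0.0
```

step_arm(
  targets=[
    [0, 0, -3.5, 0, 0, 0, 0],
    [0, 0, -3.5, 0, 0, 0, 0],
    [0, 0, -3.5, 0, 0, 0, 0],
    [0, 0, -3.5, 0, 0, 0, 0],
    [0, 0, 0, 0, 0, 0, 0],
  ],
)

```text
time: 13.62
position: [0.5226, 0.1109, 0.0308]
tool_rot: [3.134, -0.166, -0.02]
ft_force: [-1.6, -0.9, 0.7]
grip_width: 0.003
grip_force: 0.0
```

step_arm(
  targets=[
    [0.1, 0.8, 0, 0, 0, 0, 0],
    [0.1, 0.8, 0, 0, 0, 0, 0],
    [0.1, 0.8, 0, 0, 0, 0, 0],
    [0.1, 0.8, 0, 0, 0, 0, 0],
    [0, 0.2, 0, 0, 0, 0, 0],
  ],
)

```text
time: 14.03
position: [0.5341, 0.1502, 0.0398]
tool_rot: [-3.136, 0.16, -0.007]
ft_force: [0.9, -1.9, 0.7]
grip_width: 0.009
grip_force: 0.7
```

step_arm(
  targets=[
    [0, 0.2, 0, 0, 0, 0, 0],
    [0, 0, 0, 0, 0, 0, 0],
    [0, 0, 0, 0, 0, 0, 0],
    [0, 0, 0, 0, 0, 0, 0],
    [0, 0, 0, 0, 0, 0, 0],
  ],
)

```text
time: 14.45
position: [0.5321, 0.1495, 0.0375]
tool_rot: [3.137, -0.164, -0.001]
ft_force: [-0.3, -0.6, -0.7]
grip_width: 0.005
grip_force: 0.0
```

step_arm(
  targets=[
    [0, 0.3, 0, 0, 0, 0, 0],
    [0, 0, 0, 0, 0, 0, 0],
    [0, 0.3, 0, 0, 0, 0, 0],
    [0, 0, 0, 0, 0, 0, 0],
    [0, 0, 0, 0, 0, 0, 0],
  ],
)

```text
time: 14.87
position: [0.5324, 0.1543, 0.0375]
tool_rot: [3.136, -0.164, -0.0]
ft_force: [0.0, -4.6, 1.1]
grip_width: 0.006
grip_force: 2.2
```

step_arm(
  targets=[
    [0, 0.2, 0, 0, 0, 0, 0],
    [0, 0, 0, 0, 0, 0, 0],
    [0, 0.2, 0, 0, 0, 0, 0],
    [0, 0, 0, 0, 0, 0, 0],
    [0, 0, 0, 0, 0, 0, 0],
  ],
)

```text
time: 15.28
position: [0.5324, 0.1545, 0.0375]
tool_rot: [3.13, -0.167, -0.002]
ft_force: [-1.2, -11.2, 4.5]
grip_width: 0.005
grip_force: 5.8
```

The right wall is at its stop, with the force rising to 11 N at an unchanged position. On to the left wall.

step_arm(
  targets=[
    [-0.2, -3, 0, 0, 0, 0, 0],
    [0, 0, 3.5, 0, 0, 0, 0],
    [0, 0, 3.5, 0, 0, 0, 0],
    [0, 1, 3, 0, 0, 0, 0],
    [0.2, 4, 0, 0, 0, 0, 0],
  ],
)

```text
time: 15.7
position: [0.5376, 0.1749, 0.1441]
tool_rot: [3.136, -0.18, 0.017]
ft_force: [2.9, -0.1, 1.3]
grip_width: 0.007
grip_force: 0.0
```

step_arm(
  targets=[
    [0.4, 4, 0, 0, 0, 0, 0],
    [0.4, 4, 0, 0, 0, 0, 0],
    [0.4, 4, 0, 0, 0, 0, 0],
    [0.4, 4, 0, 0, 0, 0, 0],
    [0.5, 4, 0, 0, 0, 0, 0],
  ],
)

```text
time: 16.12
position: [0.5525, 0.3828, 0.1376]
tool_rot: [-3.136, 0.163, 0.001]
ft_force: [-0.5, -0.2, 0.5]
grip_width: 0.006
grip_force: 0.0
```

step_arm(
  targets=[
    [0.5, 2, 0, 0, 0, 0, 0],
    [0, 0, -3.5, 0, 0, 0, 0],
    [0, 0, -3.5, 0, 0, 0, 0],
    [0, 0, -3, 0, 0, 0, 0],
    [0, 0, 0, 0, 0, 0, 0],
  ],
)

```text
time: 16.53
position: [0.5535, 0.3974, 0.03]
tool_rot: [3.131, -0.161, -0.017]
ft_force: [-1.2, -1.4, -1.3]
grip_width: 0.007
grip_force: 0.0
```

step_arm(
  targets=[
    [-0.1, -0.9, 0, 0, 0, 0, 0],
    [-0.1, -0.9, 0, 0, 0, 0, 0],
    [-0.1, -0.9, 0, 0, 0, 0, 0],
    [-0.1, -0.9, 0, 0, 0, 0, 0],
    [0, -0.3, 0, 0, 0, 0, 0],
  ],
)

```text
time: 16.95
position: [0.5559, 0.3593, 0.0401]
tool_rot: [-3.136, 0.166, -0.006]
ft_force: [0.4, 1.0, 0.9]
grip_width: 0.006
grip_force: 0.7
```

step_arm(
  targets=[
    [0, -0.3, 0, 0, 0, 0, 0],
    [0, 0, 0, 0, 0, 0, 0],
    [0, -0.3, 0, 0, 0, 0, 0],
    [0, 0, 0, 0, 0, 0, 0],
    [0, 0, 0, 0, 0, 0, 0],
  ],
)

```text
time: 17.37
position: [0.5541, 0.3543, 0.0373]
tool_rot: [3.137, -0.163, -0.001]
ft_force: [0.4, 0.0, 0.0]
grip_width: 0.005
grip_force: 0.1
```

step_arm(
  targets=[
    [0, -0.2, 0, 0, 0, 0, 0],
    [0, 0, 0, 0, 0, 0, 0],
    [0, -0.1, 0, 0, 0, 0, 0],
    [0, 0, 0, 0, 0, 0, 0],
    [0, 0, 0, 0, 0, 0, 0],
  ],
)

```text
time: 17.78
position: [0.5539, 0.3532, 0.0374]
tool_rot: [-3.135, 0.162, 0.0]
ft_force: [2.5, 4.0, -3.8]
grip_width: 0.003
grip_force: 2.5
```

step_arm(
  targets=[
    [0, -0.2, 0, 0, 0, 0, 0],
    [0, 0, 0, 0, 0, 0, 0],
    [0, 0, 0, 0, 0, 0, 0],
    [0, 0, 0, 0, 0, 0, 0],
    [0, 0, 0, 0, 0, 0, 0],
  ],
)

```text
time: 18.2
position: [0.5539, 0.3531, 0.0375]
tool_rot: [-3.132, 0.16, -0.001]
ft_force: [2.8, 8.5, -5.2]
grip_width: 0.006
grip_force: 4.2
```

step_arm(
  targets=[
    [0.3, 3, 0, 0, 0, 0, 0],
    [0, 0, 3.5, 0, 0, 0, 0],
    [0, 0, 3.5, 0, 0, 0, 0],
    [2, -1, 3, 0, 0, 0, 0],
    [3.2, -2.5, 0, 0, 0, 0, 0],
  ],
)

```text
time: 18.62
position: [0.6079, 0.3527, 0.146]
tool_rot: [-3.13, 0.147, -0.01]
ft_force: [1.5, 2.7, 1.6]
grip_width: 0.002
grip_force: 0.0
```

step_arm(
  targets=[
    [3.2, -2.5, 0, 0, 0, 0, 0],
    [3.2, -2.5, 0, 0, 0, 0, 0],
    [3, -2.5, 0, 0, 0, 0, 0],
    [0, 0, 0, 0, 0, 0, 0],
    [0, 0, 0, 0, 0, 0, 0],
  ],
)

```text
time: 19.03
position: [0.7055, 0.264, 0.1362]
tool_rot: [3.133, -0.174, -0.002]
ft_force: [0.2, 1.7, 0.7]
grip_width: 0.005
grip_force: 0.0
```

step_arm(
  targets=[
    [0, 0, -3.5, 0, 0, 0, 0],
    [0, 0, -3.5, 0, 0, 0, 0],
    [0, 0, -3, 0, 0, 0, 0],
    [0, 0, 0, 0, 0, 0, 0],
    [0, 0, 0, 0, 0, 0, 0],
  ],
)

```text
time: 19.45
position: [0.7007, 0.2699, 0.0357]
tool_rot: [3.135, -0.16, -0.008]
ft_force: [0.0, -0.5, 1.0]
grip_width: 0.005
grip_force: 0.0
```

step_arm(
  targets=[
    [-0.8, 0.1, 0, 0, 0, 0, 0],
    [-1, 0.1, 0, 0, 0, 0, 0],
    [-1, 0.1, 0, 0, 0, 0, 0],
    [-1, 0.1, 0, 0, 0, 0, 0],
    [-1, 0.1, 0, 0, 0, 0, 0],
  ],
)

```text
time: 19.87
position: [0.6579, 0.276, 0.0428]
tool_rot: [-3.134, 0.164, -0.013]
ft_force: [0.7, 0.5, 1.9]
grip_width: 0.005
grip_force: 0.9
```

step_arm(
  targets=[
    [-0.8, 0.1, 0, 0, 0, 0, 0],
    [0, 0, 0, 0, 0, 0, 0],
    [-0.3, 0, 0, 0, 0, 0, 0],
    [0, 0, 0, 0, 0, 0, 0],
    [0, 0, 0, 0, 0, 0, 0],
  ],
)

```text
time: 20.28
position: [0.6507, 0.2768, 0.0427]
tool_rot: [-3.132, 0.165, -0.023]
ft_force: [10.6, 1.9, -0.3]
grip_width: 0.008
grip_force: 5.0
```

step_arm(
  targets=[
    [-0.2, 0, 0, 0, 0, 0, 0],
    [0, 0, 0, 0, 0, 0, 0],
    [-0.2, 0, 0, 0, 0, 0, 0],
    [0, 0, 0, 0, 0, 0, 0],
    [0, 0, 0, 0, 0, 0, 0],
  ],
)

```text
time: 20.7
position: [0.6505, 0.2767, 0.0429]
tool_rot: [-3.129, 0.166, -0.034]
ft_force: [18.6, 3.5, -5.9]
grip_width: 0.004
grip_force: 9.0
```

step_arm(
  targets=[
    [3, -0.3, 0, 0, 0, 0, 0],
    [0, 0, 3.5, 0, 0, 0, 0],
    [0, 0, 3.5, 0, 0, 0, 0],
    [-3, 0.3, 3, 0, 0, 0, 0],
    [-3.6, 0.3, 0, 0, 0, 0, 0],
  ],
)

```text
time: 21.12
position: [0.6099, 0.2808, 0.146]
tool_rot: [-3.13, 0.168, -0.02]
ft_force: [0.4, 0.4, 2.9]
grip_width: 0.006
grip_force: 0.0
```

step_arm(
  targets=[
    [-3.6, 0.3, 0, 0, 0, 0, 0],
    [-3.6, 0.3, 0, 0, 0, 0, 0],
    [-3.6, 0.3, 0, 0, 0, 0, 0],
    [-3.6, 0.3, 0, 0, 0, 0, 0],
    [-3.6, 0.3, 0, 0, 0, 0, 0],
  ],
)

```text
time: 21.53
position: [0.4229, 0.2944, 0.1386]
tool_rot: [-3.137, 0.162, -0.004]
ft_force: [-0.1, 0.3, 0.4]
grip_width: 0.007
grip_force: 0.0
```

step_arm(
  targets=[
    [-2.5, 0.3, 0, 0, 0, 0, 0],
    [0, 0, 0, 0, 0, 0, 0],
    [0, 0, 0, 0, 0, 0, 0],
    [0, 0, 0, 0, 0, 0, 0],
    [0, 0, 0, 0, 0, 0, 0],
  ],
)

```text
time: 21.95
position: [0.4012, 0.2965, 0.1378]
tool_rot: [-3.137, 0.165, -0.002]
ft_force: [-0.1, 1.2, -0.1]
grip_width: 0.007
grip_force: 0.0
```

```bash
python3 look.py w10; python3 - <<'E'
from h import *
for n in("scene","side"):
    c,im,d=snap(n);cv2.imwrite(f"pics/{n}2.png",im[:,:,::-1])
a=cv2.imread('pics/w10.png');b=cv2.imread('pics/side2.png');s=cv2.imread('pics/scene2.png')
w=cv2.resize(a,(400,300));x=cv2.resize(b[230:380,160:360],(400,300));y=cv2.resize(s[130:280,300:500],(400,300))
cv2.imwrite('pics/m2.png',np.vstack([np.hstack([w,x]),np.hstack([y,y])])[:, :])
E
```

```text
tcp [0.4011 0.2964 0.1375] yaw -6.04 22.0
alu [560. 318.] [310.3 107.1 121.3  18.9  85.5] zdepth
alu [316. 319.] [329.9 304.6  28.3  18.7  84.1] zdepth
alu [ 71. 317.] [350.7 500.9 116.7  24.1  82.9] zdepth
alu [355. 199.] [421.3 265.1 191.    7.3  83.9] zdepth
```

View pics/m2.png

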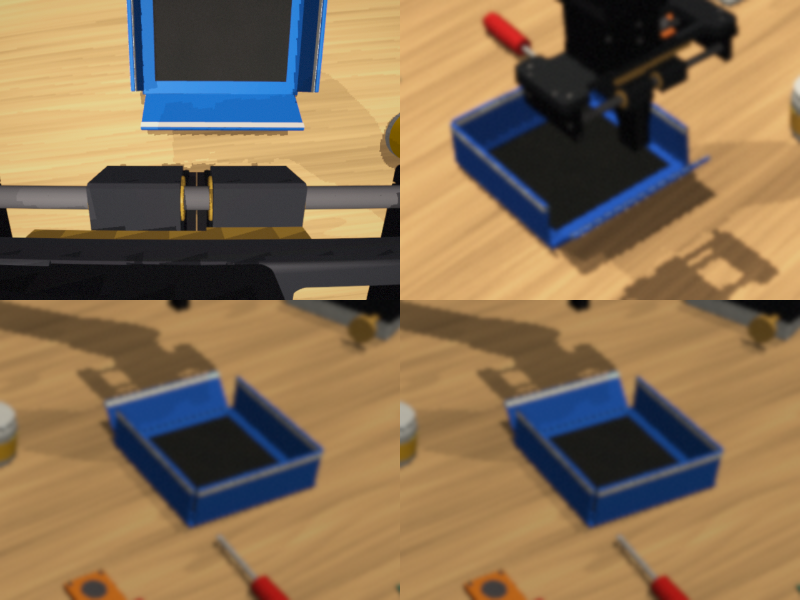

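Three walls now stand. The near wall is still low, with its stripe at (355,199) in the full-size wrist image. I'll compute its angle.

```bash
python3 - <<'E'
from walls import *
print(angle(cam("wrist"),(355,202),"near",np.array([.5444,.2548]),-6))
E
```

```text
[(np.float64(0.894), [0.4238, 0.2692, 0.0452]), (np.float64(-0.587), [0.413, 0.2634, -0.0217])]
```

step_arm(
  targets=[
    [-1.2, 0.1, -2, 0, 0, 0, 0],
    [0, 0, -3.5, 0, 0, 0, 0],
    [0, 0, -3.5, 0, 0, 0, 0],
    [0, 0, -1.7, 0, 0, 0, 0],
    [0, 0, 0, 0, 0, 0, 0],
  ],
)

```text
time: 22.52
position: [0.3852, 0.2953, 0.0259]
tool_rot: [3.133, -0.164, -0.012]
ft_force: [-0.5, -0.2, 0.5]
grip_width: 0.006
grip_force: 0.0
```

step_arm(
  targets=[
    [0.8, -0.1, 0, 0, 0, 0, 0],
    [1, -0.1, 0, 0, 0, 0, 0],
    [1, -0.1, 0.2, 0, 0, 0, 0],
    [1, -0.1, 0.2, 0, 0, 0, 0],
    [1, -0.1, 0.2, 0, 0, 0, 0],
  ],
)

```text
time: 22.93
position: [0.438, 0.293, 0.0375]
tool_rot: [-3.136, 0.164, -0.003]
ft_force: [-1.4, 1.2, 1.6]
grip_width: 0.007
grip_force: 0.9
```

step_arm(
  targets=[
    [0.5, -0.1, 0, 0, 0, 0, 0],
    [0, 0, 0, 0, 0, 0, 0],
    [0.3, 0, 0, 0, 0, 0, 0],
    [0, 0, 0, 0, 0, 0, 0],
    [0, 0, 0, 0, 0, 0, 0],
  ],
)

```text
time: 23.35
position: [0.4438, 0.2914, 0.0358]
tool_rot: [3.137, -0.163, -0.0]
ft_force: [0.1, 0.6, -0.6]
grip_width: 0.002
grip_force: 0.0
```

step_arm(
  targets=[
    [0.2, 0, 0, 0, 0, 0, 0],
    [0, 0, 0, 0, 0, 0, 0],
    [0.1, 0, 0, 0, 0, 0, 0],
    [0, 0, 0, 0, 0, 0, 0],
    [0, 0, 0, 0, 0, 0, 0],
  ],
)

```text
time: 23.77
position: [0.4465, 0.2914, 0.0358]
tool_rot: [3.137, -0.163, -0.001]
ft_force: [-1.1, -0.4, 0.1]
grip_width: 0.006
grip_force: 0.7
```

step_arm(
  targets=[
    [0.2, 0, 0, 0, 0, 0, 0],
    [0, 0, 0, 0, 0, 0, 0],
    [0.2, 0, 0, 0, 0, 0, 0],
    [0, 0, 0, 0, 0, 0, 0],
    [0, 0, 0, 0, 0, 0, 0],
  ],
)

```text
time: 24.18
position: [0.4475, 0.2914, 0.0356]
tool_rot: [3.135, -0.162, -0.009]
ft_force: [-9.0, -1.7, 6.4]
grip_width: 0.006
grip_force: 4.4
```

step_arm(
  targets=[
    [0.1, 0, 0, 0, 0, 0, 0],
    [0, 0, 0, 0, 0, 0, 0],
    [0.1, 0, 0, 0, 0, 0, 0],
    [0, 0, 0, 0, 0, 0, 0],
    [0, 0, 0, 0, 0, 0, 0],
  ],
)

```text
time: 24.6
position: [0.4477, 0.2915, 0.0355]
tool_rot: [3.134, -0.161, -0.014]
ft_force: [-13.2, -2.1, 9.6]
grip_width: 0.008
grip_force: 6.5
```

All four walls are at their stops. Now retract and check that the plates are still home and the walls standing.

step_arm(
  targets=[
    [-3, 0.3, 0, 0, 0, 0, 0],
    [0, 0, 3.5, 0, 0, 0, 0.3],
    [0, 0, 3.5, 0, 0, 0, 0.5],
    [0, 0, 3.5, 0, 0, 0, 0.75],
    [1.8, -3, 1.5, 0, 0, 1.5, 0.75],
  ],
)

```text
time: 25.02
position: [0.4396, 0.2728, 0.1614]
tool_rot: [-3.132, 0.104, -0.01]
ft_force: [1.0, 1.2, 0.4]
grip_width: 0.22
grip_force: 0.0
```

step_arm(
  targets=[
    [2, -3.3, 1, 0, 0, 0, 0.75],
    [2, -3.3, 1, 0, 0, 0, 0.75],
    [2, -3.3, 1, 0, 0, 0, 0.75],
    [2, -3.3, 1, 0, 0, 0, 0.75],
    [2, -3.3, 1, 0, 0, 0, 0.75],
  ],
)

```text
time: 25.43
position: [0.5423, 0.0976, 0.2071]
tool_rot: [3.139, -0.122, 0.004]
ft_force: [0.0, 0.7, 0.3]
grip_width: 0.601
grip_force: 0.0
```

step_arm(
  targets=[
    [2, -3.3, 1, 0, 0, 0, 0.75],
    [2, -3.3, 1, 0, 0, 0, 0.75],
    [2, -3.3, 1, 0, 0, 0, 0.75],
    [1.5, -3.3, 0, 0, 0, 0, 0.75],
    [0, -3, 0, 0, 0, 0, 0.75],
  ],
)

```text
time: 25.85
position: [0.6189, -0.0655, 0.2364]
tool_rot: [3.139, -0.124, 0.006]
ft_force: [-0.6, -0.1, -0.3]
grip_width: 0.75
grip_force: 0.0
```

step_arm(
  targets=[
    [0, 0, 0, 0, 0, 0, 0.75],
    [0, 0, 0, 0, 0, 0, 0.75],
    [0, 0, 0, 0, 0, 0, 0.75],
    [0, 0, 0, 0, 0, 0, 0.75],
    [0, 0, 0, 0, 0, 0, 0.75],
  ],
)

```text
time: 26.27
position: [0.616, -0.0605, 0.2362]
tool_rot: [-3.139, 0.118, -0.001]
ft_force: [-0.1, -0.1, -0.2]
grip_width: 0.749
grip_force: 0.0
```

```bash
python3 look.py w11; python3 - <<'E'
from h import *
for n in("scene","side"):
    c,im,d=snap(n);cv2.imwrite(f"pics/{n}3.png",im[:,:,::-1])
a=cv2.imread('pics/w11.png');b=cv2.imread('pics/side3.png');s=cv2.imread('pics/scene3.png')
w=cv2.resize(a,(400,300));x=cv2.resize(b[200:350,160:360],(400,300));y=cv2.resize(s[130:280,300:500],(400,300));z=cv2.resize(a[0:240,200:520],(400,300))
cv2.imwrite('pics/m3.png',np.vstack([np.hstack([w,x]),np.hstack([y,z])]))
E
```

```text
tcp [ 0.6159 -0.0607  0.2362] yaw -4.31 26.3167
alu [354. 358.] [445.5 -90.3  40.2  37.1 -32.9] zdepth
alu [474. 235.] [ 576.2 -216.9   64.4   36.2   37.5] zdepth
alu [ 78. 139.] [698.4 160.8  78.6   5.4  -8.4] zdepth
alu [376. 111.] [ 674.6 -122.2  333.6  105.2   85.7] zdepth
orange [248. 152.] [ 6.721e+02  1.000e-01  8.220e+01  4.950e+01 -4.500e+00] zdepth
red [469. 123.] [ 685.3 -208.6   24.4   13.3   -4. ] zdepth
red [343. 122.] [694.9 -92.   24.2  10.2  -3.5] zdepth
red [215. 121.] [704.   27.   24.4  10.2  -7.1] zdepth
red [74. 49.] [777.5 147.2  80.3  27.4  -7.8] zdepth
```

View pics/m3.png

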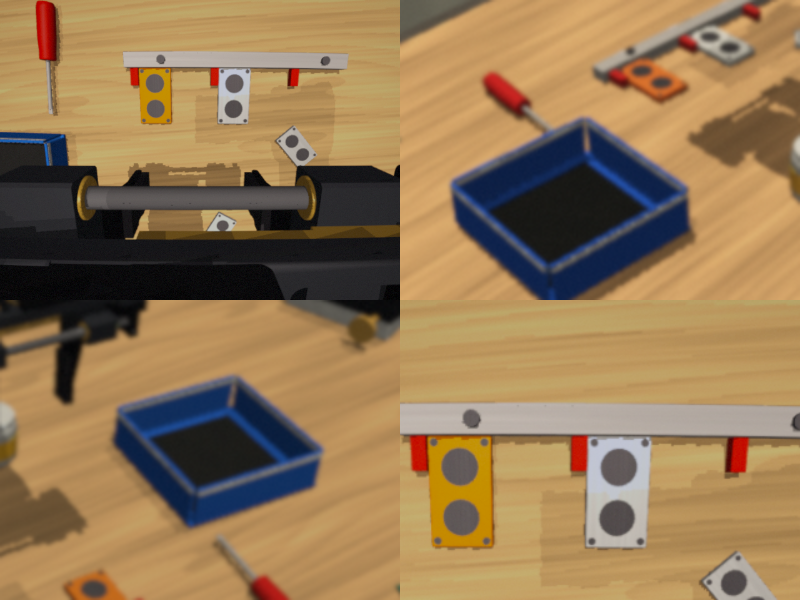

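All four walls stand in both views, and both plates sit at the rail beside their blocks. A quick check of the small gaps will confirm it.

```bash
python3 - <<'E'
from h import *
from look import masks
im=cv2.imread("pics/w11.png")[:,:,::-1];c=cam("wrist")
print(im[128,205:235].tolist());print(im[128,334:352].tolist())
m=masks(im)
a=m["alu"][0].copy();a[:116]=0;
ey=np.array([.0785,.997]);ex=np.array([.997,-.0785])
B=[("A",[b for b in blobs(a,800) if abs(b[:,0,0].mean()-373)<30][0],(-.0)),("B",[b for b in blobs(m["orange"][0],800)][0],0)]
for n,b,_ in B:
    P=plane(c,b[:,0],.01)[:,:2];u=P@ex;v=P@ey
    print(n,"near end x",np.percentile(u,1).round(4),"y sides",np.percentile(v,3).round(4),np.percentile(v,97).round(4),"yaw",rect(c,b,.01)[4])
# rail face in fence coords and block -y top edge
for u in(260,300,330,360,400,440):
    col=im[:,u].astype(int);H=hsv(im);k=np.where((H[80:130,u,1]<50)&(H[80:130,u,2]>110))[0]+80
    print(u,k.max(),(plane(c,[[u,108.5]],.018)[0,:2]@ex).round(4))
E
```

```text
[[195, 162, 102], [195, 163, 103], [194, 160, 101], [188, 132, 80], [190, 74, 36], [197, 28, 5], [197, 18, 0], [198, 24, 2], [197, 24, 1], [198, 24, 0], [197, 17, 0], [198, 18, 0], [198, 23, 1], [197, 20, 0], [195, 20, 0], [185, 12, 0], [135, 13, 0], [131, 52, 0], [182, 106, 0], [195, 135, 0], [195, 141, 0], [195, 142, 0], [195, 141, 0], [195, 143, 0], [196, 143, 0], [197, 145, 0], [195, 143, 0], [194, 142, 5], [171, 127, 49], [123, 102, 84]]
[[194, 165, 104], [179, 149, 93], [137, 97, 57], [155, 34, 13], [194, 13, 0], [198, 20, 0], [198, 22, 0], [198, 26, 0], [197, 22, 0], [198, 23, 0], [198, 24, 0], [197, 19, 0], [199, 24, 5], [198, 18, 0], [195, 17, 0], [180, 77, 70], [167, 148, 145], [190, 189, 196]]
A near end x 0.6295 y sides -0.0911 -0.044 yaw -4.525489807128906
B near end x 0.6291 y sides 0.0274 0.0758 yaw -4.5501861572265625
260 106 0.7111
300 107 0.7111
330 107 0.7112
360 129 0.7114
400 123 0.7117
440 108 0.7122
```

Both are flush: there's no gap at the blocks, yaw is -4.5°, and the ends are at the rail. The milestone condition has held for seconds, so now I stack. Plate A goes first.

step_arm(
  targets=[
    [1.5, -2, -3, 0, 0, 0, 0.75],
    [1.5, -2, -3, 0, 0, 0, 0.75],
    [1.6, -1.9, -3, 0, 0, 0, 0.75],
    [0, 0, -3.5, 0, 0, 0, 0.75],
    [0, 0, -3, 0, 0, 0, 0.75],
  ],
)

```text
time: 26.83
position: [0.6618, -0.1232, 0.0785]
tool_rot: [3.138, -0.126, -0.001]
ft_force: [-0.0, -0.4, -1.0]
grip_width: 0.747
grip_force: 0.0
```

step_arm(
  targets=[
    [0, 0, -2.5, 0, 0, 0, 0.75],
    [0, 0, 0, 0, 0, 0, 0.75],
    [0, 0, 0, 0, 0, 0, 0.75],
    [0, 0, 0, 0, 0, 0, 0.75],
    [0, 0, 0, 0, 0, 0, 0.75],
  ],
)

```text
time: 27.25
position: [0.6639, -0.1214, 0.0589]
tool_rot: [3.138, -0.122, 0.007]
ft_force: [-0.7, -0.4, -0.1]
grip_width: 0.752
grip_force: 0.0
```

step_arm(
  targets=[
    [-0.2, 0.1, -2, 0, 0, 0, 0.75],
    [0, 0, -2, 0, 0, 0, 0.75],
    [0, 0, -1, 0, 0, 0, 0.75],
    [0, 0, -0.5, 0, 0, 0, 0.75],
    [0, 0, 0, 0, 0, 0, 0.75],
  ],
)

```text
time: 27.67
position: [0.6604, -0.1206, 0.0016]
tool_rot: [3.139, -0.122, 0.001]
ft_force: [0.8, 0.6, -0.1]
grip_width: 0.751
grip_force: 0.0
```

step_arm(
  targets=[
    [0, 0, 0, 0, 0, 0, 0.4],
    [0, 0, 0, 0, 0, 0, 0.4],
    [0, 0, 0, 0, 0, 0, 0.4],
    [0, 0, 0, 0, 0, 0, 0.4],
    [0, 0, 0, 0, 0, 0, 0.4],
  ],
  force=25,
)

```text
time: 28.08
position: [0.6604, -0.1207, 0.0018]
tool_rot: [3.139, -0.122, 0.002]
ft_force: [-0.7, -0.3, 2.6]
grip_width: 0.545
grip_force: 25.0
```

step_arm(
  targets=[
    [-0.3, 0, 0.5, 0, 0, 0, 0.4],
    [0, 0, 2, 0, 0, 0, 0.4],
    [0, 0, 3, 0, 0, 0, 0.4],
    [0, 0, 3, 0, 0, 0, 0.4],
    [0, 0, 3, 0, 0, 0, 0.4],
  ],
)

```text
time: 28.5
position: [0.656, -0.1202, 0.1168]
tool_rot: [-3.139, 0.122, 0.002]
ft_force: [0.6, 0.7, -0.7]
grip_width: 0.552
grip_force: 25.0
```

step_arm(
  targets=[
    [-1.1, 3.7, 0, 0, 0, -1.5, 0.4],
    [-1.1, 3.7, 0, 0, 0, 0, 0.4],
    [-1.1, 3.7, 0, 0, 0, 0, 0.4],
    [-1.1, 3.7, 0, 0, 0, 0, 0.4],
    [-1.1, 3.7, 0, 0, 0, 0, 0.4],
  ],
)

```text
time: 28.92
position: [0.6006, 0.066, 0.1161]
tool_rot: [3.137, -0.164, -0.0]
ft_force: [1.2, -0.5, -0.7]
grip_width: 0.546
grip_force: 25.0
```

step_arm(
  targets=[
    [-1.1, 3.7, 0, 0, 0, 0, 0.4],
    [-1.1, 3.7, 0, 0, 0, 0, 0.4],
    [-1.1, 3.7, 0, 0, 0, 0, 0.4],
    [-1.1, 3.7, 0, 0, 0, 0, 0.4],
    [-1.1, 3.7, 0, 0, 0, 0, 0.4],
  ],
)

```text
time: 29.33
position: [0.5457, 0.2509, 0.1162]
tool_rot: [3.137, -0.163, -0.0]
ft_force: [0.8, -0.2, -1.4]
grip_width: 0.549
grip_force: 25.0
```

step_arm(
  targets=[
    [0, 0, 0, 0, 0, 0, 0.4],
    [0, 0, 0, 0, 0, 0, 0.4],
    [0, 0, 0, 0, 0, 0, 0.4],
    [0, 0, 0, 0, 0, 0, 0.4],
    [0, 0, 0, 0, 0, 0, 0.4],
  ],
)

```text
time: 29.75
position: [0.5476, 0.2474, 0.1158]
tool_rot: [3.136, -0.168, -0.0]
ft_force: [0.2, -1.2, -1.0]
grip_width: 0.544
grip_force: 25.0
```

step_arm(
  targets=[
    [-0.3, 0.7, -2.5, 0, 0, 0, 0.4],
    [0, 0, -2.5, 0, 0, 0, 0.4],
    [0, 0, -2.5, 0, 0, 0, 0.4],
    [0, 0, -1.5, 0, 0, 0, 0.4],
    [0, 0, 0, 0, 0, 0, 0.4],
  ],
)

```text
time: 30.17
position: [0.5417, 0.2534, 0.022]
tool_rot: [3.133, -0.167, -0.01]
ft_force: [-0.9, -0.8, -1.5]
grip_width: 0.548
grip_force: 25.0
```

step_arm(
  targets=[
    [0, 0, -0.7, 0, 0, 0, 0.4],
    [0, 0, -0.7, 0, 0, 0, 0.4],
    [0, 0, -0.3, 0, 0, 0, 0.4],
    [0, 0, 0, 0, 0, 0, 0.4],
    [0, 0, 0, 0, 0, 0, 0.4],
  ],
)

```text
time: 30.58
position: [0.5443, 0.2567, 0.0095]
tool_rot: [-3.137, 0.164, -0.001]
ft_force: [0.1, -0.2, -0.9]
grip_width: 0.552
grip_force: 25.0
```

step_arm(
  targets=[
    [0, 0, -0.2, 0, 0, 0, 0.4],
    [0, 0, 0, 0, 0, 0, 0.4],
    [0, 0, 0, 0, 0, 0, 0.7],
    [0, 0, 0, 0, 0, 0, 0.7],
    [0, 0, 0, 0, 0, 0, 0.7],
  ],
)

```text
time: 31.0
position: [0.5439, 0.2566, 0.0071]
tool_rot: [3.137, -0.163, 0.0]
ft_force: [-0.5, 0.4, -0.1]
grip_width: 0.666
grip_force: 0.0
```

step_arm(
  targets=[
    [0, 0, 0.5, 0, 0, 0, 0.75],
    [0, 0, 2, 0, 0, 0, 0.75],
    [0, 0, 3, 0, 0, 0, 0.75],
    [0, 0, 3, 0, 0, 0, 0.75],
    [0, 0, 3, 0, 0, 0, 0.75],
  ],
)

```text
time: 31.42
position: [0.5435, 0.2565, 0.1234]
tool_rot: [3.137, -0.163, -0.001]
ft_force: [-0.0, 0.7, -0.3]
grip_width: 0.747
grip_force: 0.0
```

step_arm(
  targets=[
    [1.1, -2.3, 3, 0, 0, 1.5, 0.75],
    [1.2, -2.3, 3, 0, 0, 0, 0.75],
    [1.2, -2.3, 3, 0, 0, 0, 0.75],
    [1.2, -2.3, 2, 0, 0, 0, 0.75],
    [1.2, -2.3, 1, 0, 0, 0, 0.75],
  ],
)

```text
time: 31.83
position: [0.6046, 0.141, 0.2465]
tool_rot: [-3.138, 0.122, -0.009]
ft_force: [0.5, 0.7, -0.0]
grip_width: 0.753
grip_force: 0.0
```

step_arm(
  targets=[
    [1.2, -2.3, 0, 0, 0, 0, 0.75],
    [1.2, -2.3, 0, 0, 0, 0, 0.75],
    [0, -2.3, 0, 0, 0, 0, 0.75],
    [0, 0, 0, 0, 0, 0, 0.75],
    [0, 0, 0, 0, 0, 0, 0.75],
  ],
)

```text
time: 32.25
position: [0.627, 0.0706, 0.2421]
tool_rot: [3.139, -0.128, -0.0]
ft_force: [-0.1, 1.0, 0.4]
grip_width: 0.752
grip_force: 0.0
```

```bash
python3 look.py w12
```

```text
tcp [0.6267 0.0727 0.2421] yaw -4.5 32.3
alu [148. 270.] [567.5 256.9  49.1  43.3  83.5] zdepth
alu [595. 233.] [ 576.6 -214.8   65.8   36.9   37.6] zdepth
alu [216. 140.] [698.1 160.1  78.7   4.8  -7.7] zdepth
alu [490.  97.] [ 718.1 -105.6  291.2   22.1   85.5] zdepth
orange [382. 152.] [672.8   5.4  82.5  56.7  -4.5] zdepth
red [597. 124.] [ 686.2 -205.8   23.3   17.8   -3.6] zdepth
red [478. 123.] [695.1 -88.6  23.9  13.9  -4.4] zdepth
red [354. 122.] [704.6  28.4  23.6   9.3  -4.4] zdepth
red [217.  49.] [778.1 147.8  80.2  24.4  -7.6] zdepth
```

View pics/w12.png

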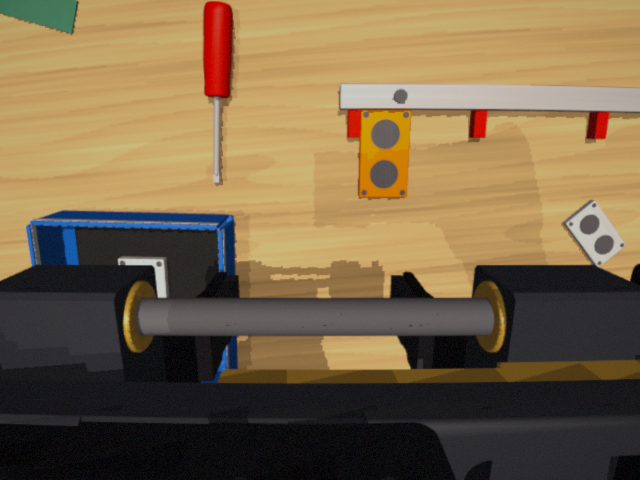

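Plate A lies in the tray at (142,275), and orange is still home at (384,153). Fetch plate B.

step_arm(
  targets=[
    [1.4, -2.4, -2.5, 0, 0, 0, 0.75],
    [1.4, -2.4, -2.5, 0, 0, 0, 0.75],
    [1.5, -2.5, -2.5, 0, 0, 0, 0.75],
    [0, 0, -3, 0, 0, 0, 0.75],
    [0, 0, -3, 0, 0, 0, 0.75],
  ],
)

```text
time: 32.72
position: [0.6706, -0.0012, 0.1061]
tool_rot: [-3.139, 0.125, -0.002]
ft_force: [0.9, 0.1, 0.5]
grip_width: 0.752
grip_force: 0.0
```

step_arm(
  targets=[
    [0, 0, -3, 0, 0, 0, 0.75],
    [0, 0, -2, 0, 0, 0, 0.75],
    [0, 0, 0, 0, 0, 0, 0.75],
    [0, 0, 0, 0, 0, 0, 0.75],
    [0, 0, 0, 0, 0, 0, 0.75],
  ],
)

```text
time: 33.13
position: [0.6711, 0.0011, 0.0589]
tool_rot: [-3.139, 0.12, -0.004]
ft_force: [-0.2, 0.1, -0.1]
grip_width: 0.748
grip_force: 0.0
```

step_arm(
  targets=[
    [-0.1, -0.1, -2, 0, 0, 0, 0.75],
    [0, 0, -2, 0, 0, 0, 0.75],
    [0, 0, -1, 0, 0, 0, 0.75],
    [0, 0, -0.6, 0, 0, 0, 0.75],
    [0, 0, 0, 0, 0, 0, 0.75],
  ],
)

```text
time: 33.55
position: [0.6694, -0.0011, 0.0014]
tool_rot: [-3.139, 0.122, -0.001]
ft_force: [0.6, 0.0, -0.4]
grip_width: 0.755
grip_force: 0.0
```

step_arm(
  targets=[
    [0, 0, 0, 0, 0, 0, 0.4],
    [0, 0, 0, 0, 0, 0, 0.4],
    [0, 0, 0, 0, 0, 0, 0.4],
    [0, 0, 0, 0, 0, 0, 0.4],
    [0, 0, 0, 0, 0, 0, 0.4],
  ],
  force=25,
)

```text
time: 33.97
position: [0.6695, -0.0014, 0.0019]
tool_rot: [-3.139, 0.122, -0.002]
ft_force: [0.7, 0.8, 3.2]
grip_width: 0.549
grip_force: 25.0
```

step_arm(
  targets=[
    [-0.3, 0, 0.5, 0, 0, 0, 0.4],
    [0, 0, 2, 0, 0, 0, 0.4],
    [0, 0, 3, 0, 0, 0, 0.4],
    [0, 0, 3, 0, 0, 0, 0.4],
    [0, 0, 3, 0, 0, 0, 0.4],
  ],
)

```text
time: 34.38
position: [0.665, -0.0015, 0.1169]
tool_rot: [3.139, -0.122, -0.002]
ft_force: [0.9, -0.2, -1.8]
grip_width: 0.55
grip_force: 25.0
```

step_arm(
  targets=[
    [-1.2, 2.6, 0, 0, 0, -1.5, 0.4],
    [-1.2, 2.6, 0, 0, 0, 0, 0.4],
    [-1.2, 2.6, 0, 0, 0, 0, 0.4],
    [-1.2, 2.6, 0, 0, 0, 0, 0.4],
    [-1.2, 2.6, 0, 0, 0, 0, 0.4],
  ],
)

```text
time: 34.8
position: [0.6047, 0.1295, 0.1161]
tool_rot: [3.137, -0.164, -0.001]
ft_force: [0.3, -0.3, -0.4]
grip_width: 0.545
grip_force: 25.0
```

step_arm(
  targets=[
    [-1.2, 2.6, 0, 0, 0, 0, 0.4],
    [-1.2, 2.6, 0, 0, 0, 0, 0.4],
    [-1.2, 2.6, 0, 0, 0, 0, 0.4],
    [-1.2, 2.6, 0, 0, 0, 0, 0.4],
    [-1.2, 2.3, 0, 0, 0, 0, 0.4],
  ],
)

```text
time: 35.22
position: [0.5445, 0.2571, 0.1161]
tool_rot: [3.137, -0.162, -0.001]
ft_force: [0.6, 0.8, -0.5]
grip_width: 0.546
grip_force: 25.0
```

step_arm(
  targets=[
    [0, 0, 0, 0, 0, 0, 0.4],
    [0, 0, 0, 0, 0, 0, 0.4],
    [0, 0, 0, 0, 0, 0, 0.4],
    [0, 0, 0, 0, 0, 0, 0.4],
    [0, 0, 0, 0, 0, 0, 0.4],
  ],
)

```text
time: 35.63
position: [0.5466, 0.2538, 0.1158]
tool_rot: [3.136, -0.167, -0.0]
ft_force: [0.5, 0.1, -1.6]
grip_width: 0.549
grip_force: 25.0
```

step_arm(
  targets=[
    [-0.2, 0.3, -2.5, 0, 0, 0, 0.4],
    [0, 0, -2.5, 0, 0, 0, 0.4],
    [0, 0, -2, 0, 0, 0, 0.4],
    [0, 0, -1, 0, 0, 0, 0.4],
    [0, 0, 0, 0, 0, 0, 0.4],
  ],
)

```text
time: 36.05
position: [0.5425, 0.2566, 0.0332]
tool_rot: [3.135, -0.165, -0.007]
ft_force: [0.1, -1.0, -0.6]
grip_width: 0.549
grip_force: 25.0
```

step_arm(
  targets=[
    [0, 0, -0.7, 0, 0, 0, 0.4],
    [0, 0, -0.6, 0, 0, 0, 0.4],
    [0, 0, -0.3, 0, 0, 0, 0.4],
    [0, 0, 0, 0, 0, 0, 0.4],
    [0, 0, 0, 0, 0, 0, 0.4],
  ],
)

```text
time: 36.47
position: [0.5442, 0.2587, 0.0204]
tool_rot: [-3.137, 0.163, -0.001]
ft_force: [-0.1, -0.5, -0.5]
grip_width: 0.545
grip_force: 25.0
```

step_arm(
  targets=[
    [0, -0.2, -0.2, 0, 0, 0, 0.4],
    [0, 0, 0, 0, 0, 0, 0.4],
    [0, 0, -0.1, 0, 0, 0, 0.4],
    [0, 0, 0, 0, 0, 0, 0.4],
    [0, 0, 0, 0, 0, 0, 0.4],
  ],
)

```text
time: 36.88
position: [0.5442, 0.2562, 0.0179]
tool_rot: [3.137, -0.164, 0.001]
ft_force: [-2.2, -2.8, 5.6]
grip_width: 0.548
grip_force: 25.0
```

step_arm(
  targets=[
    [0, 0, 0, 0, 0, 0, 0.7],
    [0, 0, 0, 0, 0, 0, 0.7],
    [0, 0, 0, 0, 0, 0, 0.7],
    [0, 0, 1, 0, 0, 0, 0.75],
    [0, 0, 2, 0, 0, 0, 0.75],
  ],
)

```text
time: 37.3
position: [0.5419, 0.2557, 0.0451]
tool_rot: [3.135, -0.163, -0.008]
ft_force: [0.2, -0.1, 0.4]
grip_width: 0.732
grip_force: 0.0
```

step_arm(
  targets=[
    [0, 0, 3, 0, 0, 0, 0.75],
    [0, 0, 3, 0, 0, 0, 0.75],
    [0, 0, 3, 0, 0, 0, 0.75],
    [-2, 0.2, 3, 0, 0, 0, 0.75],
    [-3, 0.3, 3, 0, 0, 0, 0.75],
  ],
)

```text
time: 37.72
position: [0.496, 0.2607, 0.1984]
tool_rot: [-3.136, 0.168, -0.002]
ft_force: [0.9, -0.3, 0.8]
grip_width: 0.746
grip_force: 0.0
```

step_arm(
  targets=[
    [0, 0, 2, 0, 0, 0, 0.75],
    [0, 0, 0, 0, 0, 0, 0.75],
    [0, 0, 0, 0, 0, 0, 0.75],
    [0, 0, 0, 0, 0, 0, 0.75],
    [0, 0, 0, 0, 0, 0, 0.75],
  ],
)

```text
time: 38.13
position: [0.4942, 0.2607, 0.215]
tool_rot: [3.136, -0.164, -0.004]
ft_force: [0.5, 0.0, -0.9]
grip_width: 0.748
grip_force: 0.0
```

```bash
python3 look.py w13; python3 - <<'E'
from h import *
for n in("scene","side"):
    c,im,d=snap(n);cv2.imwrite(f"pics/{n}4.png",im[:,:,::-1])
a=cv2.imread('pics/w13.png');b=cv2.imread('pics/side4.png');s=cv2.imread('pics/scene4.png')
w=cv2.resize(a,(400,300));x=cv2.resize(b[230:380,160:360],(400,300));y=cv2.resize(s[130:280,300:500],(400,300));z=cv2.resize(a[0:240,160:480],(400,300))
cv2.imwrite('pics/m4.png',np.vstack([np.hstack([w,x]),np.hstack([y,z])]))
E
```

```text
tcp [0.4942 0.2608 0.2148] yaw -6.0 38.1833
alu [312. 319.] [387.6 274.4 355.9  28.3  84.5] zdepth
alu [307. 145.] [547.4 258.   84.4  49.6  -5.9] zdepth
orange [329. 199.] [502.2 246.6  83.7  51.1  -9.5] zdepth
```

View pics/m4.png

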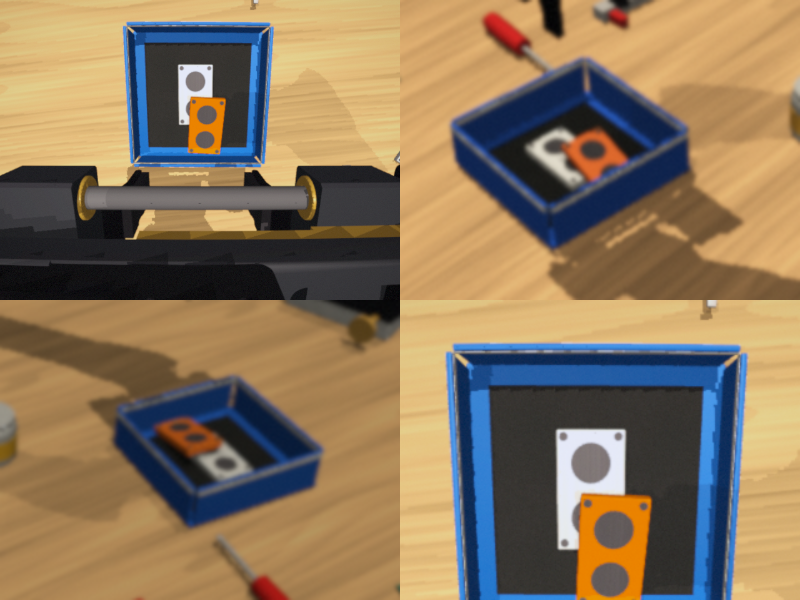

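Something has knocked the orange plate about 45 mm towards the robot, so it now leans off plate A's near end; in the crop it's around (613,545) and A is around (590,490). Walls still stand. I'll measure its pose and tilt from the depth image.

```bash
cat > pose.py <<'E'
from h import *
from look import masks
def fit(c,d,m):
    m=cv2.erode(m.astype(np.uint8),np.ones((3,3)));v,u=np.where((m>0)&(d>0));K,D,Rm,t=c
    q=cv2.undistortPoints(np.c_[u,v].astype(float).reshape(-1,1,2),K,D)[:,0]
    Pc=np.c_[q,np.ones(len(q))]*d[v,u][:,None];return (Pc-t)@Rm
def plane_rect(P):
    G=np.c_[P[:,:2],np.ones(len(P))];k=np.ones(len(P),bool)
    for _ in range(4):
        s=np.linalg.lstsq(G[k],P[k,2],rcond=None)[0];r=P[:,2]-G@s;k=abs(r)<.003
    (x,y),(w,h),a=cv2.minAreaRect((P[k,:2]*1000).astype(np.float32))
    if w<h:w,h,a=h,w,a+90
    a=(a+90)%180-90
    ax=np.array([np.cos(np.radians(a)),np.sin(np.radians(a))])
    return dict(c=(round(x,1),round(y,1)),wh=(round(w,1),round(h,1)),yaw=round(a,1),zc=round(float((np.array([x,y,1000])/1000)@s)*1000,1),pitch=round(float(np.degrees(np.arctan(s[:2]@ax))),1),roll=round(float(np.degrees(np.arctan(s[:2]@np.array([-ax[1],ax[0]])))),1),n=int(k.sum()))
def report():
    c,im,d=snap("wrist");m=masks(im)
    print(ctrl.get_state()["position"].round(4))
    for n in("alu","orange"):
        for b in blobs(m[n][0],700):
            mm=np.zeros(im.shape[:2],np.uint8);cv2.drawContours(mm,[b],-1,1,-1)
            print(n,b[:,0].mean(0).round(),plane_rect(fit(c,d,mm)))
if __name__=="__main__":report()
E
python3 pose.py
```

```text
[0.4943 0.2612 0.2152]
alu [313. 319.] {'c': (523.1, 259.4), 'wh': (73.2, 5.7), 'yaw': 84.7, 'zc': 300.7, 'pitch': -0.0, 'roll': 10.0, 'n': 6920}
alu [307. 145.] {'c': (547.5, 258.1), 'wh': (82.1, 47.1), 'yaw': -6.2, 'zc': 14.4, 'pitch': 0.1, 'roll': -0.0, 'n': 3318}
orange [330. 199.] {'c': (503.1, 247.5), 'wh': (80.9, 46.8), 'yaw': -9.0, 'zc': 24.3, 'pitch': 12.9, 'roll': 0.9, 'n': 4395}
```

Plate A lies flat at (547.5, 258.1) with yaw -6.2°. Orange is at (503, 247.5), pitched 12.9° up at its far end, yaw -9°. I'll tilt the tool to match, grip it a little behind its centre, and restack.

step_arm(
  targets=[
    [0, -0.6, -2, -1, -6.4, -1.5, 0.75],
    [-0.1, -0.6, -2, -1, -6.4, -1.5, 0.75],
    [0, 0, -3, 0, 0, 0, 0.75],
    [0, 0, -3, 0, 0, 0, 0.75],
    [0, 0, -3, 0, 0, 0, 0.75],
  ],
)

```text
time: 38.75
position: [0.4929, 0.2494, 0.0853]
tool_rot: [3.089, -0.241, 0.351]
ft_force: [0.8, -0.4, -0.2]
grip_width: 0.752
grip_force: 0.0
```

step_arm(
  targets=[
    [0, 0, 0, 0, 0, 0, 0.75],
    [0, 0, 0, 0, 0, 0, 0.75],
    [0, 0, 0, 0, 0, 0, 0.75],
    [0, 0, 0, 0, 0, 0, 0.75],
    [0, 0, 0, 0, 0, 0, 0.75],
  ],
)

```text
time: 39.17
position: [0.4949, 0.2503, 0.0885]
tool_rot: [3.09, -0.243, 0.355]
ft_force: [-0.8, 0.5, -0.5]
grip_width: 0.747
grip_force: 0.0
```

```bash
python3 pose.py; python3 -c "
from h import *
s=ctrl.get_state();print(R.from_rotvec(s['tool_rot']).as_matrix().round(3),s['joint_positions'].round(2))"
```

```text
[0.4947 0.2501 0.0882]
alu [315. 317.] {'c': (503.1, 250.3), 'wh': (73.1, 6.3), 'yaw': 81.0, 'zc': 178.5, 'pitch': -0.2, 'roll': 8.0, 'n': 9981}
alu [320. 226.] {'c': (524.3, 241.9), 'wh': (23.6, 13.1), 'yaw': 54.5, 'zc': 29.4, 'pitch': 6.8, 'roll': -12.1, 'n': 656}
alu [281. 184.] {'c': (547.7, 258.0), 'wh': (83.3, 47.5), 'yaw': -6.2, 'zc': 14.4, 'pitch': -0.1, 'roll': -0.1, 'n': 6582}
alu [299. 103.] {'c': (558.3, 253.4), 'wh': (174.2, 146.7), 'yaw': 83.7, 'zc': 51.1, 'pitch': 0.2, 'roll': -0.1, 'n': 647}
orange [319. 245.] {'c': (512.6, 246.0), 'wh': (61.2, 47.1), 'yaw': -9.1, 'zc': 26.5, 'pitch': 13.0, 'roll': 1.0, 'n': 7157}
[[ 0.962 -0.157  0.223]
 [-0.152 -0.988 -0.039]
 [ 0.227  0.004 -0.974]] [-0.08  0.15 -0.57  1.99  0.32  0.89 -2.56]
```

step_arm(
  targets=[
    [-0.1, -0.1, -2.5, 0, 0, 0, 0.75],
    [0, 0, -2.5, 0, 0, 0, 0.75],
    [0, 0, -1.5, 0, 0, 0, 0.75],
    [0, 0, -0.5, 0, 0, 0, 0.75],
    [0, 0, 0, 0, 0, 0, 0.75],
  ],
)

```text
time: 39.63
position: [0.4921, 0.2482, 0.0157]
tool_rot: [3.089, -0.242, 0.348]
ft_force: [0.5, -0.1, -0.2]
grip_width: 0.748
grip_force: 0.0
```

step_arm(
  targets=[
    [0, 0, -0.2, 0, 0, 0, 0.75],
    [0, 0, 0, 0, 0, 0, 0.75],
    [0, 0, 0, 0, 0, 0, 0.75],
    [0, 0, 0, 0, 0, 0, 0.75],
    [0, 0, 0, 0, 0, 0, 0.75],
  ],
)

```text
time: 40.05
position: [0.493, 0.2487, 0.0152]
tool_rot: [3.089, -0.243, 0.352]
ft_force: [-0.7, 0.5, -0.1]
grip_width: 0.753
grip_force: 0.0
```

Grip, lift, and level the plate.

step_arm(
  targets=[
    [0, 0, 0, 0, 0, 0, 0.4],
    [0, 0, 0, 0, 0, 0, 0.4],
    [0, 0, 0, 0, 0, 0, 0.4],
    [0, 0, 0, 0, 0, 0, 0.4],
    [0, 0, 0, 0, 0, 0, 0.4],
  ],
  force=25,
)

```text
time: 40.47
position: [0.4925, 0.2485, 0.0144]
tool_rot: [3.089, -0.242, 0.35]
ft_force: [-1.3, 0.1, 1.1]
grip_width: 0.547
grip_force: 25.0
```

step_arm(
  targets=[
    [0, 0, 1, 0, 0, 0, 0.4],
    [0, 0, 2, 0, 0, 0, 0.4],
    [0, 0, 2, 0, 0, 0, 0.4],
    [0, 0, 2, 0.9, 6.4, 1.4, 0.4],
    [0, 0, 0, 0.9, 6.4, 1.4, 0.4],
  ],
)

```text
time: 40.88
position: [0.4928, 0.2515, 0.0899]
tool_rot: [-3.137, 0.158, -0.004]
ft_force: [2.7, -0.1, -0.5]
grip_width: 0.548
grip_force: 25.0
```

step_arm(
  targets=[
    [2.5, 0, 0, 0, 0, 0, 0.4],
    [2, 0, 0, 0, 0, 0, 0.4],
    [0, 0, 0, 0, 0, 0, 0.4],
    [0, 0, 0, 0, 0, 0, 0.4],
    [0, 0, 0, 0, 0, 0, 0.4],
  ],
)

```text
time: 41.3
position: [0.5364, 0.2488, 0.0843]
tool_rot: [3.133, -0.167, -0.002]
ft_force: [-0.2, -0.1, -1.0]
grip_width: 0.55
grip_force: 25.0
```

```bash
python3 pose.py; python3 -c "
from h import *
s=ctrl.get_state();print(R.from_rotvec(s['tool_rot']).as_matrix().round(3),s['joint_positions'].round(2))"
```

```text
[0.5361 0.249  0.0843]
alu [313. 318.] {'c': (565.1, 247.6), 'wh': (55.0, 6.0), 'yaw': 84.0, 'zc': 169.9, 'pitch': -0.3, 'roll': 13.3, 'n': 6452}
alu [320. 229.] {'c': (566.8, 246.9), 'wh': (25.6, 24.8), 'yaw': -26.0, 'zc': 91.2, 'pitch': -0.3, 'roll': 1.0, 'n': 3137}
alu [300. 121.] {'c': (585.6, 250.4), 'wh': (174.5, 90.4), 'yaw': 83.9, 'zc': 51.1, 'pitch': 0.1, 'roll': 0.2, 'n': 730}
orange [314. 351.] {'c': (513.8, 252.4), 'wh': (47.0, 13.4), 'yaw': 83.3, 'zc': 91.2, 'pitch': 0.9, 'roll': -0.3, 'n': 2347}
orange [314. 231.] {'c': (563.7, 246.9), 'wh': (52.1, 47.6), 'yaw': -6.4, 'zc': 91.1, 'pitch': -0.1, 'roll': 0.9, 'n': 14617}
[[ 0.994 -0.106 -0.001]
 [-0.106 -0.994 -0.004]
 [-0.001  0.004 -1.   ]] [-0.05  0.35 -0.51  1.74  0.19  1.1  -2.3 ]
```

The plate is level and centred at (547.8, 248.7), against A at (547.7, 258). Shift +9 mm in y and lower it onto A.

step_arm(
  targets=[
    [0, 0.9, 0, 0, 0, 0, 0.4],
    [0, 0, -2, 0, 0, 0, 0.4],
    [0, 0, -2, 0, 0, 0, 0.4],
    [0, 0, -1, 0, 0, 0, 0.4],
    [0, 0, -0.5, 0, 0, 0, 0.4],
  ],
)

```text
time: 41.77
position: [0.5356, 0.2577, 0.0277]
tool_rot: [3.132, -0.166, -0.004]
ft_force: [-0.3, 0.1, -0.9]
grip_width: 0.551
grip_force: 25.0
```

step_arm(
  targets=[
    [0, 0, -0.4, 0, 0, 0, 0.4],
    [0, 0, -0.3, 0, 0, 0, 0.4],
    [0, 0, 0, 0, 0, 0, 0.4],
    [0, 0, 0, 0, 0, 0, 0.4],
    [0, 0, 0, 0, 0, 0, 0.4],
  ],
)

```text
time: 42.18
position: [0.5381, 0.2577, 0.0232]
tool_rot: [3.134, -0.168, 0.002]
ft_force: [0.2, -0.1, 0.0]
grip_width: 0.549
grip_force: 25.0
```

step_arm(
  targets=[
    [-0.2, 0, -0.2, 0, 0, 0, 0.4],
    [0, 0, -0.2, 0, 0, 0, 0.4],
    [0, 0, -0.1, 0, 0, 0, 0.4],
    [0, 0, 0, 0, 0, 0, 0.4],
    [0, 0, 0, 0, 0, 0, 0.4],
  ],
)

```text
time: 42.6
position: [0.5354, 0.2576, 0.0179]
tool_rot: [3.133, -0.168, 0.0]
ft_force: [-2.4, -0.1, 4.4]
grip_width: 0.546
grip_force: 25.0
```

step_arm(
  targets=[
    [0, 0, 0, 0, 0, 0, 0.65],
    [0, 0, 0, 0, 0, 0, 0.7],
    [0, 0, 0, 0, 0, 0, 0.7],
    [0, 0, 0, 0, 0, 0, 0.7],
    [0, 0, 0.5, 0, 0, 0, 0.75],
  ],
)

```text
time: 43.02
position: [0.5348, 0.257, 0.0214]
tool_rot: [3.132, -0.168, -0.003]
ft_force: [-0.2, 1.1, 0.4]
grip_width: 0.717
grip_force: 0.0
```

step_arm(
  targets=[
    [0, 0, 2, 0, 0, 0, 0.75],
    [0, 0, 3, 0, 0, 0, 0.75],
    [0, 0, 3, 0, 0, 0, 0.75],
    [-2, 0, 4, 0, 0, 0, 0.75],
    [-2, 0, 4, 0, 0, 0, 0.75],
  ],
)

```text
time: 43.43
position: [0.4979, 0.2571, 0.1781]
tool_rot: [3.133, -0.17, -0.001]
ft_force: [0.0, 0.1, 1.1]
grip_width: 0.752
grip_force: 0.0
```

step_arm(
  targets=[
    [0, 0, 2, 0, 0, 0, 0.75],
    [0, 0, 0, 0, 0, 0, 0.75],
    [0, 0, 0, 0, 0, 0, 0.75],
    [0, 0, 0, 0, 0, 0, 0.75],
    [0, 0, 0, 0, 0, 0, 0.75],
  ],
)

```text
time: 43.85
position: [0.4977, 0.2567, 0.1952]
tool_rot: [3.132, -0.169, -0.004]
ft_force: [0.6, -0.4, 0.5]
grip_width: 0.753
grip_force: 0.0
```

```bash
python3 pose.py; python3 - <<'E'
from h import *
c,a,d=snap("wrist");a=a[:,:,::-1];cv2.imwrite("pics/w14.png",a)
ims={}
for n in("scene","side"):
    c,im,d=snap(n);ims[n]=im[:,:,::-1];cv2.imwrite(f"pics/{n}5.png",ims[n])
w=cv2.resize(a,(400,300));x=cv2.resize(ims["side"][230:380,160:360],(400,300));y=cv2.resize(ims["scene"][130:280,300:500],(400,300));z=cv2.resize(a[0:240,160:480],(400,300))
cv2.imwrite('pics/m5.png',np.vstack([np.hstack([w,x]),np.hstack([y,z])]))
E
```

```text
[0.4976 0.2568 0.1951]
alu [314. 318.] {'c': (526.0, 255.2), 'wh': (73.1, 6.2), 'yaw': 83.9, 'zc': 280.8, 'pitch': -0.4, 'roll': 11.9, 'n': 8456}
alu [307. 135.] {'c': (565.6, 255.3), 'wh': (23.1, 23.0), 'yaw': -51.7, 'zc': 24.6, 'pitch': 0.4, 'roll': 0.3, 'n': 691}
orange [307. 157.] {'c': (546.8, 257.7), 'wh': (83.0, 47.0), 'yaw': -6.4, 'zc': 24.4, 'pitch': -0.0, 'roll': -0.1, 'n': 5939}
```

View pics/m5.png

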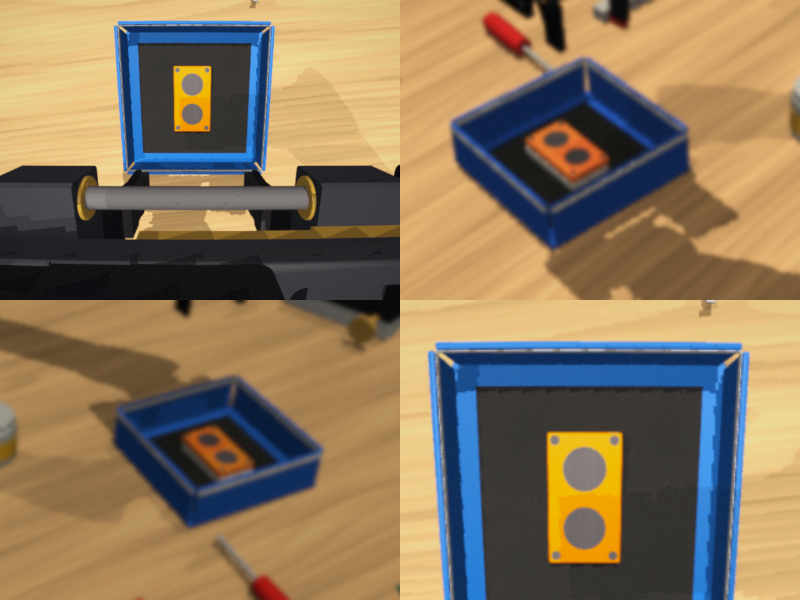

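The final mosaic shows orange squarely on aluminium (crop (585,497)): flat, at (546.8,257.7), within about 1 mm of A. All four walls stand and the gripper is clear, so I'm handing in.

```bash
python3 -c "
from bench import ctrl
print(ctrl.close_job())"
```

```text
the job is handed in; nothing more can be done
None
```

I handed the job in with all four tray walls upright and both plates present (aluminium and orange; there was no copper one) in one flat stack in the tray, about 1 mm out of line; both had sat home in their fence corners with the walls up before lifting, and the hand-in call reported no verdict.

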